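# Park the pedestals in the slotted dock and close its keeper gate

## Task

Wind the dock's handwheel anticlockwise until the brass gate is fully open, then slide every steel pedestal on the bench, foot on the bench and stem up, in through the mouth, with its foot under the lips, and round the corner into the long leg of the slot, so that each foot is right out of the entry leg. When all are parked there, wind the handwheel clockwise until the gate rests against its steel stop, and let go. Leave the brass bracket and the red lens cap where they lie.

Things in the scene. Friction and masses are not known exactly. Their poses are not given: they have to be found in the camera images.
- dock: fixed green dock, 182 (x) by 258 mm (y), with an L-shaped slot; the bench is its floor. Origin on the bench; x runs into the dock, z up; yaw varies. The body is 20 mm high; the gear housing (dock x -95 to -30, y -101 to 20 mm) is 28 mm high and carries the handwheel; the steel gate stop (x -50 to -30, y 100 to 117 mm) is 26 mm high
- mouth (a point): centre of the slot's mouth at bench height, dock x -30, y 75 mm. All along, the slot is 48 mm wide between walls and roofed by aluminium lips, undersides 14 and tops 20 mm above the bench, leaving a 28 mm wide opening along the middle for stems: a foot can enter only through the mouth. The entry leg runs from here along the dock's +x to the corner
- corner (a point): where the middle lines of the entry leg and the long leg cross, at bench height, dock x 45, y 75 mm. The long leg runs from here along the dock's -y
- row_end (a point): middle of the end wall of the long leg, at bench height, dock x 45, y -125 mm; a pedestal that touches this wall has its axis 20 mm from it. Four feet in a row fit easily into the long leg
- wheel_axis (a point): centre of the handwheel on its vertical axis, dock x -55, y -45 mm, at the height of the wheel's upper face, 42 mm above the bench. The steel wheel is 86 mm in diameter
- crank_grip (a point): point to grip on the black crank handle, an upright pin 14 mm in diameter, 42 to 82 mm above the bench; this point is 66 mm above the bench, 34 mm from the wheel's axis. The handle spins freely on its own axis, so a gripper of fixed direction can lead it round in a circle
- wheel (a joint): angle of the handwheel, rad: 0 = gate fully open, 18.85 (three turns) = gate on its stop, hard stops at both ends; grows clockwise seen from above. At 0 and 18.85 the crank lies towards the dock's -y from the axis, a quarter turn clockwise of that (1.57) towards its -x. It takes about 2 N at the crank and stays where it is left
- gate (a joint): travel in m of the brass gate bar, geared to the handwheel, 2.65 mm per rad: 0 = fully open (mouth free), 0.050 = closed, touching the steel stop; it moves along the dock's +y as it closes. The bar is 10 mm thick, 3 to 24 mm above the bench, at dock x -45 to -35 mm, just outside the mouth
- bracket: brass right-angle bracket, 50 x 40 x 50 mm, loose on the bench; origin centre of its underside. To be left alone
- cap: red lens cap, a disc 36 mm in diameter and 13 mm high, loose on the bench; origin centre of its underside. To be left alone
- ped1: steel optical pedestal, one of four alike, of which 2 to 4 are present: round foot 40 mm in diameter and 8 mm thick, with a plain stem 18 mm in diameter rising from its centre, 60 mm high overall, about 0.18 kg. Stands upright on the bench. Origin: centre of the underside of the foot; z is the stem's axis
- ped2: steel optical pedestal, one of four alike, of which 2 to 4 are present: round foot 40 mm in diameter and 8 mm thick, with a plain stem 18 mm in diameter rising from its centre, 60 mm high overall, about 0.18 kg. Stands upright on the bench. Origin: centre of the underside of the foot; z is the stem's axis
- ped3: steel optical pedestal, one of four alike, of which 2 to 4 are present: round foot 40 mm in diameter and 8 mm thick, with a plain stem 18 mm in diameter rising from its centre, 60 mm high overall, about 0.18 kg. Stands upright on the bench. Origin: centre of the underside of the foot; z is the stem's axis
- ped4: steel optical pedestal, one of four alike, of which 2 to 4 are present: round foot 40 mm in diameter and 8 mm thick, with a plain stem 18 mm in diameter rising from its centre, 60 mm high overall, about 0.18 kg. Stands upright on the bench. Origin: centre of the underside of the foot; z is the stem's axis
Not all that is in view belongs to the job. Leave any pink or turquoise look-alike of the ped4 alone. Leave any green or turquoise look-alike of the ped1 alone.

How it is judged (in metres and radians):
On the way, in this order (a step that is already met when the one before it is completed fails the run):
1. the gate is wound fully open (within 3 mm) (value of joint gate below 0.003 m), for 0.1 s.
2. every pedestal present stands upright in the long leg, its axis more than 35 mm past the middle line of the entry leg (y of ped1 in the frame of dock between -0.115 and 0.04 m and x of ped1 in the frame of dock between 0.033 and 0.057 m and height (world z) of each of ped1, ped2, ped3, ped4 below 0.008 m and angle between each of ped1, ped2, ped3, ped4's own z axis and vertical below 0.12 rad and y of ped2 in the frame of dock between -0.115 and 0.04 m and x of ped2 in the frame of dock between 0.033 and 0.057 m and y of ped3 in the frame of dock between -0.115 and 0.04 m and x of ped3 in the frame of dock between 0.033 and 0.057 m and y of ped4 in the frame of dock between -0.115 and 0.04 m and x of ped4 in the frame of dock between 0.033 and 0.057 m), for 0.2 s.
3. the gate is wound against its stop (within 2 mm) (value of joint gate above 0.048 m), for 0.2 s.
At the end, for the whole second after the job is handed in: Every pedestal present stands upright on the bench in the dock's long leg under the lips, more than 35 mm past the middle line of the entry leg, at rest; the gate is within 2 mm of its stop; bracket and cap undisturbed (all of step 2 and value of joint gate between 0.048 and 0.053 m and linear speed of each of ped1, ped2, ped3, ped4 below 0.02 m/s); the robot touches nothing.
It fails at once if the bracket is shifted by more than 20 mm (distance of bracket from where it was at the start of the episode above 0.02 m).
It fails at once if the lens cap is shifted by more than 20 mm (distance of cap from where it was at the start of the episode above 0.02 m).
Of ped1, ped2, ped3, ped4 only 2 to 4 are there at a start; the rules pass over those that are not, and their reading is None.
At some moment in a run one of ped1, ped2, ped3, ped4 may be knocked a few centimetres aside while the robot is not near it.
Once in a run the grip may slacken for a moment while it holds something.
It also fails if it takes over 210 s, if anything falls off the work surface, if the arm or the gripper's body presses on something with over 40 N, if the wrist force passes 120 N, or if a joint passes its speed limit or range.

## Robot

A 6-joint arm with a two-finger parallel gripper is mounted at the origin on the work surface. World frame = base frame: x ahead of the robot, y to its left, z up, the work surface at z = 0. Lengths are in mm, angles in rad, forces in N, time in s.
With the tool pointing down it reaches from about 275 to 750 mm from the base axis. Payload 10.2 kg.
Tool frame: the origin (TCP) lies at the very end of the fingers, on their centre line; the grasp point (between the pads) lies 19 mm behind it; z points along the fingers, y is the direction in which the jaws open and shut (so a half turn about z gives the same grasp; the last joint's range is limited). The gripper opens to 85 mm and grips with 20 to 120 N. Pads are 22 mm wide; open, the fingers measure 114 mm over their backs; the gripper's body (76 mm by 85 mm) begins 54 mm behind the grasp point. The pads swing forward as they close: fully open they stand 13 mm farther back than shut.
Start: joints at [-1.353, 0.313, 1.498, -0, 1.331, -0.223], TCP at [223.987, -474.827, 231.294] pointing down, gripper open.
Joint ranges: [-2.94, 2.94], [-0.97, 2.17], [0.19, 2.56], [-1.23, 4.37], [0.02, 3.11], [-2.88, 2.88]. Speed limits (rad/s): [2.39, 2.39, 3.01, 3.14, 3.14, 3.14].

## Interface

Orientations are given as a unit quaternion [w, x, y, z].
In Python, from rig import ctrl, eyes, order gives the robot as it stands.
- The arm moves only by the tool move_arm, never from a script. Its argument "deltas" is a list of rows, each a list of 6 numbers: the shift along the tool's x, y, z in cm, then the turn, a rotation vector about the tool's x, y, z in degrees. A call has exactly 10 rows; each row shifts and turns the commanded pose from where the row before left it, along the tool's axes as they then stand; what a row does not reach is not made up. A row lasts 1/10 s, in which the tool goes at most 50 mm and 8.59 degrees, less where a joint would pass 70% of its speed; a pose out of reach is approached as far as the arm can. A call is refused whole if a number of a shift passes 5 or a number of a turn 8.59, either way. A call with a gripper value outside its range is refused whole. "grip" is the finger opening in cm, from 0 to 8.54, set as the call begins (left out, the last holds). The fingers move at their own pace and stop on an object; "newtons" is the grip in N (left out, the last holds). Time passes only in rows, so rows that do not move let the fingers close, or fill a call up. It gives the time, the measured TCP pose, the force and the opening at its end, in the units of the state.
- ctrl.sense(): the state, without advancing time (a new reading comes with each control period).
- eyes.capture(name): name is "side" or "top" or "wrist"; returns the picture (420x560x3 uint8, blue, green, red); there is no depth.
- eyes.camera_params(name): a dict with "K" (3x3 intrinsics, pixels), "camera_from_world" (4x4, takes a point from world to camera coordinates). Camera axes: x right, y down, z forward; pixel columns grow to the right and rows downward; lengths in mm; the calibration is good to about 2 mm. A picture is of the moment at which its call begins: read the wrist's pose just before it. camera_params takes no time and is no camera call; for the wrist camera it gives the pose at the moment of the call.
- order.finish_job(): hands the job in, once; it reports no verdict.
The state is a dict: "time_s": time; "joints": joint angles; "dq": joint speeds; "tau": joint torques, N m; "eef_pos": TCP position; "ee_rot": TCP orientation; "force": force on the tool from outside, world axes, zero at the start; "wrist_torque": the same for the moment, N m; "grip_width": opening from 0.0 (shut) to 1.0 (fully open).
Only numpy, scipy, OpenCV 4.12 (cv2) and the standard library are available. Lean on these libraries where they do the work, as an engineer would, in place of code of your own. Each camera call takes 0.05 s, during which the arm holds its last target.

## Working session

There is one attempt and no reset: what is moved stays moved. The work goes in short steps, Python scripts to look and compute and a tool call to move; the robot and the scene stay as the last step left them, time stands still between calls to the robot, and variables do not carry over. Pictures are saved under pics/ and viewed, and the job is handed in when it is done.

Besides the shell and the picture viewer there is one more tool, called after ">>>" as a command line: name --pt "numbers of a row" for each row, then --argument value for the rest. move_arm: Moves the arm, as the interface text tells. Its arguments: {"type":"object","properties":{"deltas":{"type":"array"},"grip":{"type":"number"},"newtons":{"type":"number"}},"required":["deltas"]}

```bash
ls; mkdir -p pics
python3 - <<'E'
from rig import ctrl, eyes
import cv2
s=ctrl.sense(); print(s)
for n in ("side","top","wrist"):
    p=eyes.camera_params(n); print(n,p)
    cv2.imwrite(f"pics/a_{n}.png",eyes.capture(n))
E
```

```text
pics
{'time_s': 0.0, 'joints': array([-1.35340245e+00,  3.13443686e-01,  1.49842407e+00, -5.55371798e-05,
        1.33098871e+00, -2.23437491e-01]), 'dq': array([-8.56639071e-04, -4.91016001e-04, -5.04612995e-04,  1.11912285e-03,
        8.71861506e-04,  3.64400621e-05]), 'tau': array([-1.01173031e-03, -4.12268972e+01, -2.59748286e+01, -2.40959962e-04,
        4.14621973e-03, -1.95565633e-05]), 'eef_pos': array([ 223.91561772, -474.57535072,  230.74320152]), 'ee_rot': array([-6.31987681e-04,  9.75805009e-01,  2.18641679e-01, -2.50601555e-05]), 'force': array([-0.13845292,  0.3508014 ,  0.23710268]), 'wrist_torque': array([-0.02016941,  0.05200086,  0.00438774]), 'grip_width': 0.9991259778597051}
side {'K': array([[392.97559741,   0.        , 277.29892838],
       [  0.        , 392.97559741, 211.76827721],
       [  0.        ,   0.        ,   1.        ]]), 'camera_from_world': array([[-9.65641592e-01, -2.59808416e-01, -5.99183121e-03,
         5.12770668e+02],
       [-1.38102998e-01,  5.32552048e-01, -8.35054416e-01,
         1.48565804e+02],
       [ 2.20145128e-01, -8.05535786e-
[... 491 characters left out ...]
      [ 1.10453093e-01,  1.48033129e-03, -9.93880236e-01,
         9.36678285e+02],
       [ 0.00000000e+00,  0.00000000e+00,  0.00000000e+00,
         1.00000000e+00]])}
wrist {'K': array([[360.29360085,   0.        , 281.21988665],
       [  0.        , 360.29360085, 209.13427807],
       [  0.        ,   0.        ,   1.        ]]), 'camera_from_world': array([[ 4.26010153e-01, -9.04718302e-01, -3.79517174e-04,
        -5.24288868e+02],
       [-8.68893109e-01, -4.09257733e-01,  2.78447255e-01,
        -3.64285321e+01],
       [-2.52071648e-01, -1.18291598e-01, -9.60451447e-01,
         3.79179946e+02],
       [ 0.00000000e+00,  0.00000000e+00,  0.00000000e+00,
         1.00000000e+00]])}
```

View pics/a_top.png

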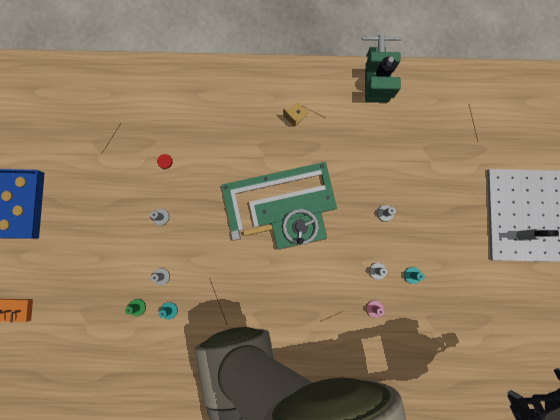

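View pics/a_side.png

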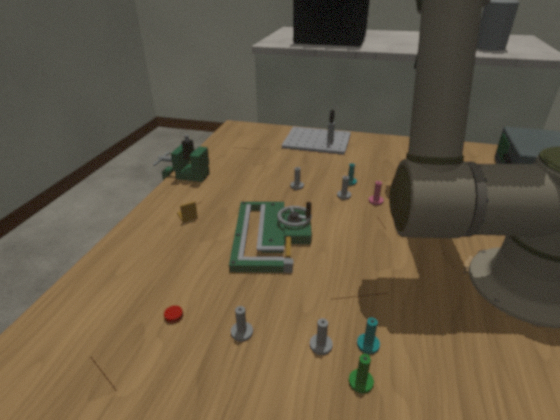

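View pics/a_wrist.png

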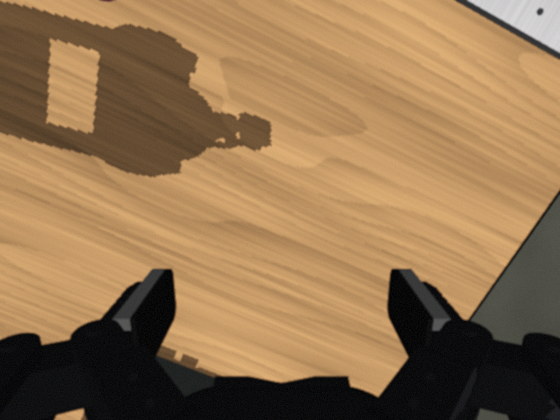

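The top view shows four grey steel pedestals at (160,217), (161,277), (387,213) and (378,271). The look-alikes are green (136,308), turquoise (168,311) and (414,275), and pink (375,309). The bracket is at (295,115), the cap at (165,161) and the dock in the middle, with the crank at about (299,238).

```bash
cat > h.py <<'E'
import numpy as np, cv2
from rig import ctrl, eyes
def ray(n_or_p,uv,z):
    p=eyes.camera_params(n_or_p) if isinstance(n_or_p,str) else n_or_p
    T=p["camera_from_world"];R=T[:3,:3];t=T[:3,3]
    c=-R.T@t; d=R.T@np.linalg.solve(p["K"],np.array([uv[0],uv[1],1.]))
    return (c+d*(z-c[2])/d[2])[:2]
def proj(n_or_p,P):
    p=eyes.camera_params(n_or_p) if isinstance(n_or_p,str) else n_or_p
    q=p["camera_from_world"]@np.r_[P,1.]; q=p["K"]@q[:3]; return q[:2]/q[2]
def tri(a,uva,b,uvb):
    A=[]
    for n,uv in ((a,uva),(b,uvb)):
        p=eyes.camera_params(n) if isinstance(n,str) else n
        P=p["K"]@p["camera_from_world"][:3]
        A+= [uv[0]*P[2]-P[0],uv[1]*P[2]-P[1]]
    v=np.linalg.svd(np.array(A)/1.)[2][-1]; return v[:3]/v[3]
def crop(img,x0,y0,x1,y1,k,fn):
    cv2.imwrite(fn,cv2.resize(img[y0:y1,x0:x1],None,fx=k,fy=k,interpolation=cv2.INTER_CUBIC))
E
python3 - <<'E'
from h import *
t=cv2.imread("pics/a_top.png"); s=cv2.imread("pics/a_side.png")
crop(t,205,150,350,260,5,"pics/b_topdock.png")
crop(s,220,190,330,280,7,"pics/b_sidedock.png")
crop(t,110,190,210,330,4,"pics/b_topl.png")
crop(t,350,190,440,330,4,"pics/b_topr.png")
E
```

```text
(no output)
```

View pics/b_topdock.png

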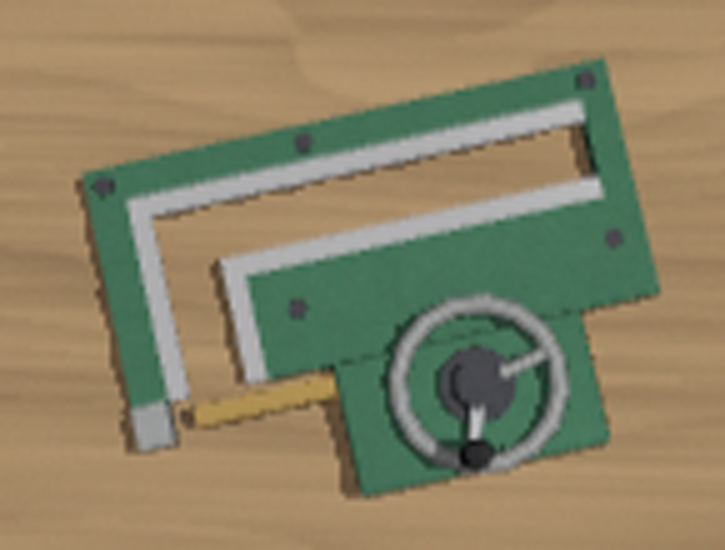

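View pics/b_sidedock.png

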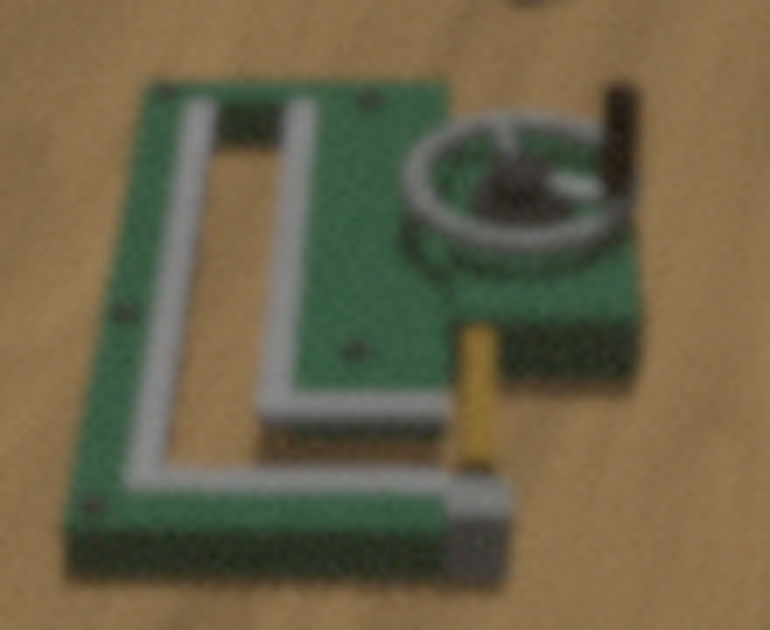

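View pics/b_topl.png

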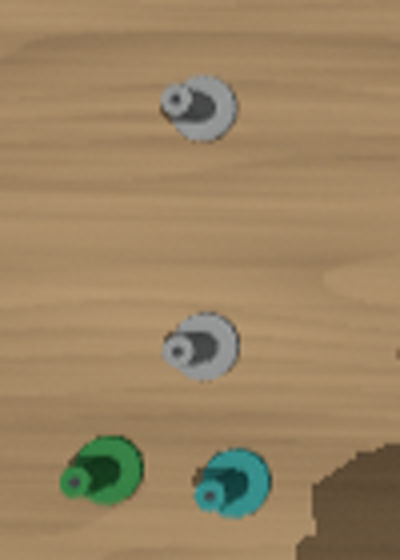

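View pics/b_topr.png

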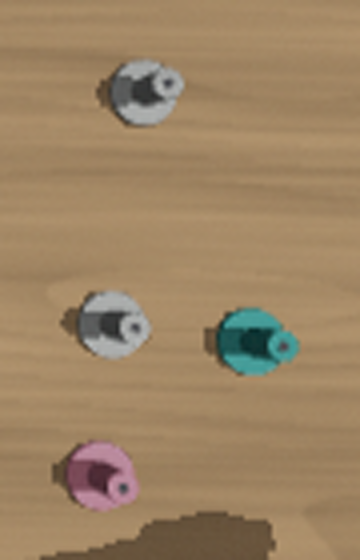

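```bash
cat >> h.py <<'E'
def rigid2(D,W):
    D=np.array(D,float);W=np.array(W,float);d0=D.mean(0);w0=W.mean(0)
    H=(D-d0).T@(W-w0);a=np.arctan2(H[0,1]-H[1,0],H[0,0]+H[1,1])
    R=np.array([[np.cos(a),-np.sin(a)],[np.sin(a),np.cos(a)]]);t=w0-R@d0
    return a,t,(W-(D@R.T+t))
E
python3 - <<'E'
from h import *
f=lambda x,y:(205+(x+.5)/5-.5,150+(y+.5)/5-.5)
g=lambda x,y:(220+(x+.5)/7-.5,190+(y+.5)/7-.5)
# heights by two views: corners
for nm,a,b in (("87,117",f(84,174),g(70,520)),("87,-141",f(604,59),g(150,83)),("hous -95,20?",f(365,496),g(640,325)),("grip top",f(476,452),g(622,88)),("lip inner -y end", f(580,100),None)):
    if b: print(nm,tri("top",a,"side",b))
C=[((87,117,20),f(84,174)),((87,-141,20),f(604,59)),((-30,-141,20),f(660,294)),((-95,20,28),f(365,496)),((-95,-101,28),f(609,441)),((-50,117,26),f(137,452)),((-50,100,26),f(178,443))]
a,t,r=rigid2([c[0][:2] for c in C],[ray("top",c[1],c[0][2]) for c in C]); print(a,t);print(r.round(1))
gg=[((87,117,20),g(70,520)),((87,-141,20),g(150,83)),((-95,20,28),g(640,325)),((-50,117,26),g(512,522))]
a,t,r=rigid2([c[0][:2] for c in gg],[ray("side",c[1],c[0][2]) for c in gg]); print("side",a,t);print(r.round(1))
print("crank", ray("top",f(476,450),82), ray("top",f(470,385),42))
# pedestals
t=cv2.imread("pics/a_top.png"); s=cv2.imread("pics/a_side.png")
L=lambda x,y:(110+(x+.5)/4-.5,190+(y+.5)/4-.5)
Rr=lambda x,y:(350+(x+.5)/4-.5,190+(y+.5)/4-.5)
for nm,top,foot in (("A",L(177,100),L(204,109)),("B",L(179,352),L(205,346)),("C",Rr(168,84),Rr(143,92)),("D",Rr(133,327),Rr(112,325)),
 ("green",L(76,483),L(108,470)),("turqL",L(209,495),L(234,483)),("turqR",Rr(284,347),Rr(252,341)),("pink",Rr(123,488),Rr(101,475))):
    print(nm,ray("top",top,60).round(1),ray("top",foot,8).round(1))
print("cap",ray("top",(165,161),13),"br",ray("top",(295,115),25))
E
```

```text
87,117 [605.84114491 117.9365998   20.97881001]
87,-141 [ 668.5044479  -131.42742334   16.97303055]
hous -95,20? [455.96628535 -19.83409236  22.66473423]
grip top [474.76966754 -68.73258745  82.70374811]
0.24205603572398063 [551.78456445 -14.91667786]
[[-0.6 -1. ]
 [-0.7  0.2]
 [-0.9  0.6]
 [ 1.7 -1.5]
 [ 0.8  2. ]
 [-0.4  1.2]
 [ 0.1 -1.5]]
side 0.23210113580943006 [548.58325886 -12.21001767]
[[-1.9 -4.8]
 [-0.8  2.6]
 [ 2.7  1.7]
 [ 0.   0.4]]
crank [476.85090008 -68.57835539] [508.51828164 -67.39945482]
A [527.5 264.3] [527.3 263.7]
B [385.5 255.4] [386.3 255.6]
C [ 548.4 -278.7] [ 549.2 -277.9]
D [ 410.4 -257.7] [ 409.6 -258.4]
green [312.4 308.7] [313.1 308.8]
turqL [307.4 234.4] [307.2 234.4]
turqR [ 401.1 -342.5] [ 402.  -341.5]
pink [ 321.6 -251.5] [ 322.1 -251.5]
cap [663.56868871 258.86961393] br [781.81024821 -55.11506348]
```

>>> move_arm --pt "0 0 0 0 0 -7.86" --pt "0 0 0 0 0 -7.86" --pt "0 0 0 0 0 -7.86" --pt "0 0 0 0 0 -7.86" --pt "0 0 0 0 0 -7.86" --pt "0 0 0 0 0 -7.86" --pt "0 0 0 0 0 -7.86" --pt "0 0 0 0 0 -7.86" --pt "0 0 0 0 0 -7.86" --pt "0 0 0 0 0 -7.86"

```text
time_s: 1.15
eef_pos: [223.9, -474.7, 231.1]
ee_rot: [-0.0, 0.614, 0.789, 0.0]
force: [-0.3, -0.1, 0.3]
grip_width: 0.993
```

```bash
cat >> h.py <<'E'
YAW=0.242; O=np.array([551.8,-14.9])
def d2w(x,y,yaw=None,o=None):
    yaw=YAW if yaw is None else yaw; o=O if o is None else o
    c,s=np.cos(yaw),np.sin(yaw); return np.array([c*x-s*y,s*x+c*y])+o
def w2d(p):
    c,s=np.cos(YAW),np.sin(YAW); d=np.array(p[:2])-O; return np.array([c*d[0]+s*d[1],-s*d[0]+c*d[1]])
from scipy.spatial.transform import Rotation as Rn
def tool():
    s=ctrl.sense(); q=s["ee_rot"]; return s["eef_pos"],Rn.from_quat([q[1],q[2],q[3],q[0]]).as_matrix(),s
def go(target):
    p,R,s=tool(); d=R.T@(np.array(target)-p); 
    print("t",round(s["time_s"],2),"pos",p.round(1),"head",round(np.arctan2(R[1,0],R[0,0]),4),"F",s["force"].round(1),"g",round(s["grip_width"]*85.4,1),"tilt",R[:,2].round(4))
    print("tool shift cm",(d/10).round(2)); return d
E
python3 - <<'E'
from h import *
p,R,s=tool(); print(p,R,s["joints"])
go([477,-69,220])
T=eyes.camera_params("wrist")["camera_from_world"]; c=-T[:3,:3].T@T[:3,3]
print("cam in tool",R.T@(c-p),"axis",R.T@T[2,:3])
E
```

```text
[ 223.94909976 -474.72726259  231.05836417] [[-2.44903630e-01  9.69547420e-01 -1.12572839e-04]
 [ 9.69547270e-01  2.44903655e-01  5.39044476e-04]
 [ 5.50198680e-04  2.28692607e-05 -9.99999848e-01]] [-1.35343265e+00  3.13140470e-01  1.49799917e+00  6.51057842e-06
  1.33100365e+00 -1.60085452e+00]
t 1.15 pos [ 223.9 -474.7  231.1] head 1.8182 F [-0.3 -0.1  0.3] g 84.8 tilt [-1.e-04  5.e-04 -1.e+00]
tool shift cm [33.14 34.47  1.12]
cam in tool [  71.1435613    -0.64807819 -143.29581744] axis [-2.79408759e-01  2.59157695e-05  9.60172247e-01]
```

>>> move_arm --pt "3.3 3.4 -0.4 0 0 0" --pt "3.3 3.4 -0.4 0 0 0" --pt "3.3 3.4 -0.4 0 0 0" --pt "3.3 3.4 -0.4 0 0 0" --pt "3.3 3.4 -0.4 0 0 0" --pt "3.3 3.4 -0.4 0 0 0" --pt "3.3 3.4 -0.4 0 0 0" --pt "3.3 3.4 -0.4 0 0 0" --pt "3.3 3.4 -0.4 0 0 0" --pt "3.3 3.4 -0.4 0 0 0"

```text
time_s: 2.15
eef_pos: [475.7, -71.1, 271.5]
ee_rot: [0.0, 0.617, 0.787, -0.0]
force: [0.2, -1.7, -0.4]
grip_width: 1.003
```

Run:
```python
from h import *
go([477,-69,220])
import pickle
p=eyes.camera_params("wrist"); im=eyes.capture("wrist"); cv2.imwrite("pics/c_w.png",im); pickle.dump(p,open("c_w.pkl","wb"))
```

```text
t 2.15 pos [475.7 -71.1 271.5] head 1.8127 F [ 0.2 -1.7 -0.4] g 85.7 tilt [ 0.e+00 -1.e-04 -1.e+00]
tool shift cm [0.17 0.18 5.15]
```

View pics/c_w.png

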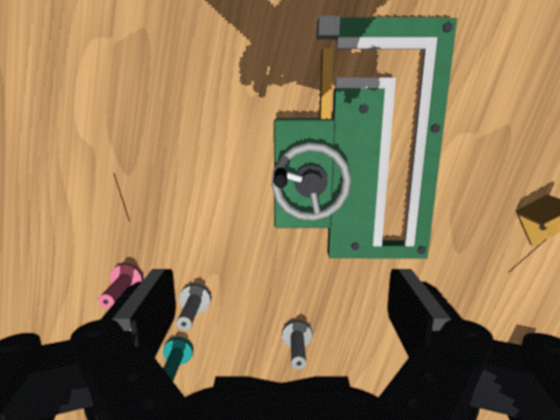

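The wrist view shows the dock upright, with the crank at (280,178), the wheel centre at about (312,180), the stop at (329,27) and the gate tip at about (328,48).

Run:
```python
from h import *
w=cv2.imread("pics/c_w.png")
crop(w,260,5,470,145,3.8,"pics/c1.png"); crop(w,260,110,440,270,3.7,"pics/c2.png")
```

```text
(no output)
```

View pics/c1.png

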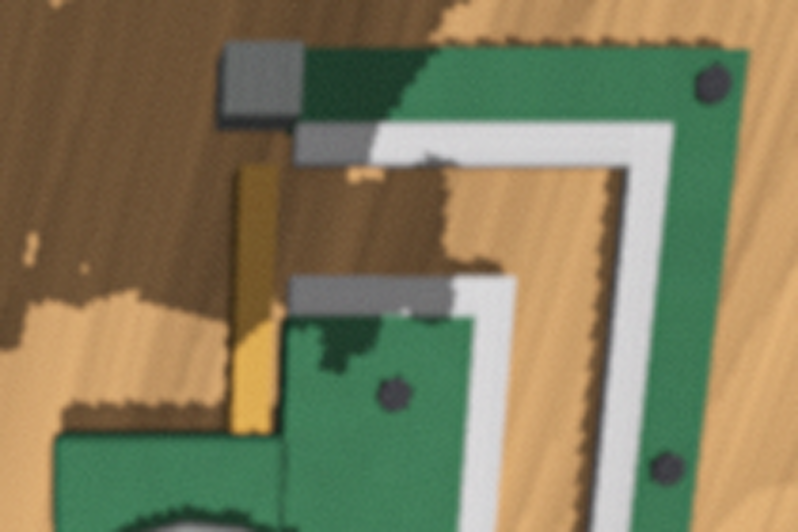

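View pics/c2.png

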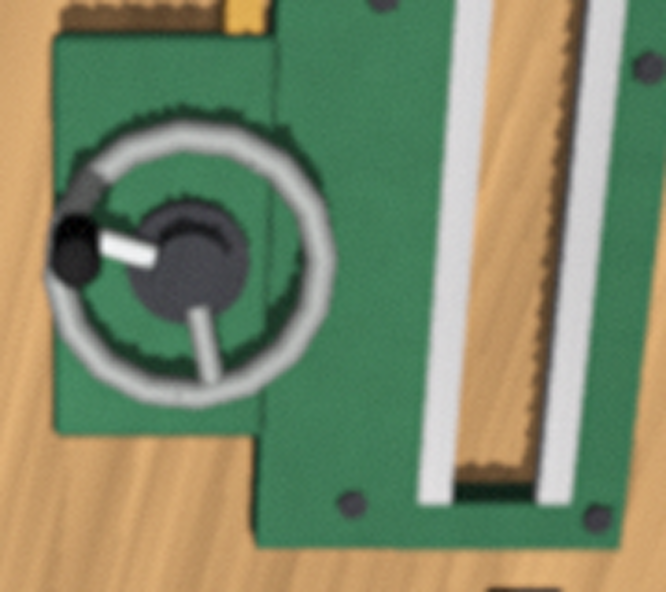

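Run:
```python
from h import *
import pickle
p=pickle.load(open("c_w.pkl","rb"))
f=lambda x,y:(260+(x+.5)/3.8-.5,5+(y+.5)/3.8-.5)
g=lambda x,y:(260+(x+.5)/3.7-.5,110+(y+.5)/3.7-.5)
C=[((87,117,20),f(749,49)),((87,-141,20),g(618,547)),((-30,-141,20),g(258,547)),((-95,-101,28),g(56,435)),((-95,20,28),f(56,437)),((-50,117,26),f(224,41)),((-30,117,26),f(303,41)),((59,89,20),f(627,167)),((31,61,20),f(515,277)),((31,-125,20),g(455,503)),((59,-125,20),g(537,503))]
a,t,r=rigid2([c[0][:2] for c in C],[ray(p,c[1],c[0][2]) for c in C]); print(a,t);print(r.round(1))
import h; 
wx=ray(p,g(190,264),42); print("wheel centre rim z42",wx, "pred",h.d2w(-55,-45,a,t))
cr=ray(p,g(75,233),82);cb=ray(p,g(77,265),42); print("crank top/bottom",cr,cb,np.hypot(*(cr-h.d2w(-55,-45,a,t))))
top=(205+476.5/5-.5,150+448.5/5-.5); print(tri("top",top,p,g(75,233)))
h.YAW=a;h.O=t
print("gate tip dock",h.w2d(ray(p,f(258,168),24)),h.w2d(cr))
for n,uv in (("C",(297,362)),("Cfoot",(297,332)),("D",(184,323)),("Dfoot",(195,298))): print(n,ray(p,uv,8 if 'f' in n else 60))
```

```text
0.24229784875830016 [550.54370369 -14.72589638]
[[-0.1 -0.5]
 [-1.3  0.2]
 [ 0.1  0.7]
 [ 0.4  1.6]
 [ 1.3 -0.7]
 [-0.4  0.2]
 [-0.2  0.2]
 [-0.6 -0.9]
 [-0.1 -0.3]
 [ 1.3  0. ]
 [-0.5 -0.5]]
wheel centre rim z42 [507.08164998 -70.02059715] pred [507.94732666 -71.60777982]
crank top/bottom [471.5340071  -61.97528214] [475.90500934 -77.98589293] 37.66583136790368
[477.14778239 -71.17788559  31.04654437]
gate tip dock [-40.36010365  87.55939721] [-88.03849403 -26.91208236]
C [ 545.16732346 -278.89087397]
Cfoot [ 546.27475511 -274.40370561]
D [ 408.12047757 -258.681701  ]
Dfoot [ 408.32126718 -257.03275539]
```

```bash
sed -i 's/^YAW=.*/YAW=0.2422; O=np.array([551.0,-14.8])/' h.py
python3 - <<'E'
from h import *
import pickle
p=pickle.load(open("c_w.pkl","rb"))
g=lambda x,y:(260+(x+.5)/3.7-.5,110+(y+.5)/3.7-.5)
ax=d2w(-55,-45); print("axis",ax)
for n,q,z in (("top",g(77,264),82),("base",g(75,232),42)):
    c=ray(p,q,z); print(n,c,np.hypot(*(c-ax)),w2d(c)-[-55,-45])
top=(205+476.5/5-.5,150+451/5-.5); print(tri("top",top,p,g(77,264)))
b=ray("top",top,82);print(b,w2d(b)-[-55,-45])
th=1.90; c=ax+34*(d2w(-np.sin(th),-np.cos(th))-O); print("model",c)
go([*c,150])
E
```

```text
axis [508.39805735 -71.67771516]
top [473.92369402 -69.59676784] 34.53711147151642 [-32.96905671  10.28850663]
base [473.09090664 -68.88864757] 35.417139762243686 [-33.6077024   11.17569365]
[475.19644771 -68.3198189   87.99687149]
[476.6298087  -68.58180959] [-30.0984997   10.62480915]
model [474.52666006 -68.72332085]
t 2.2 pos [478.1 -66.  272. ] head 1.8173 F [-0.2  6.2 -1.4] g 85.4 tilt [ 0.0021  0.0022 -1.    ]
tool shift cm [-0.2  -0.44 12.2 ]
```

>>> move_arm --pt "0 0 0 0 0 0" --pt "0 0 0 0 0 0" --pt "0 0 0 0 0 0" --pt "0 0 0 0 0 0" --pt "0 0 0 0 0 0" --pt "0 0 0 0 0 0" --pt "0 0 0 0 0 0" --pt "0 0 0 0 0 0" --pt "0 0 0 0 0 0" --pt "0 0 0 0 0 0" --grip 4.5

```text
time_s: 3.2
eef_pos: [475.1, -73.0, 271.3]
ee_rot: [-0.0, 0.617, 0.787, 0.0]
force: [1.0, -0.4, 0.2]
grip_width: 0.529
```

Run:
```python
from h import *
go([474.5,-68.7,150])
import pickle
p=eyes.camera_params("wrist"); im=eyes.capture("wrist"); cv2.imwrite("pics/d_w.png",im); pickle.dump(p,open("d_w.pkl","wb"))
crop(im,260,5,470,145,3.8,"pics/d1.png"); crop(im,260,110,440,270,3.7,"pics/d2.png")
go([474.5,-68.7,150])
```

```text
t 3.2 pos [475.1 -73.  271.3] head 1.8127 F [ 1.  -0.4  0.2] g 45.1 tilt [-0.  0. -1.]
tool shift cm [ 0.43  0.05 12.13]
t 3.25 pos [475.1 -73.  271.3] head 1.8127 F [0.4 0.  0.3] g 45.1 tilt [ 0. -0. -1.]
tool shift cm [ 0.43  0.05 12.13]
```

View pics/d1.png

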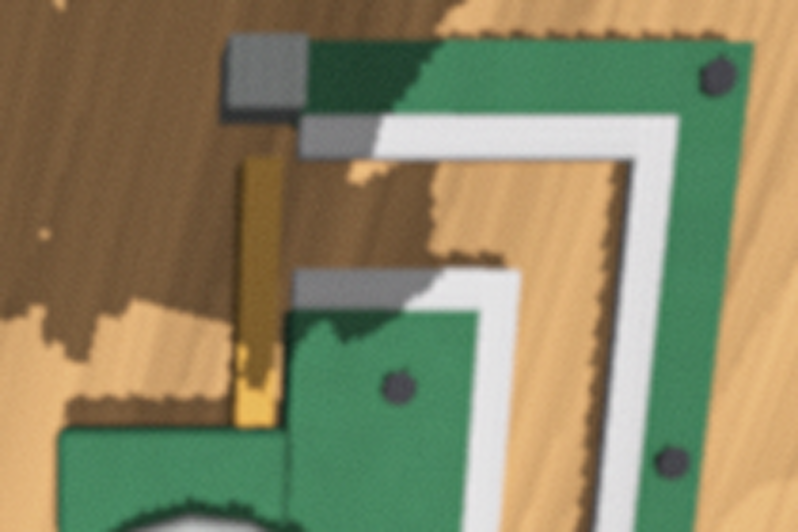

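View pics/d2.png

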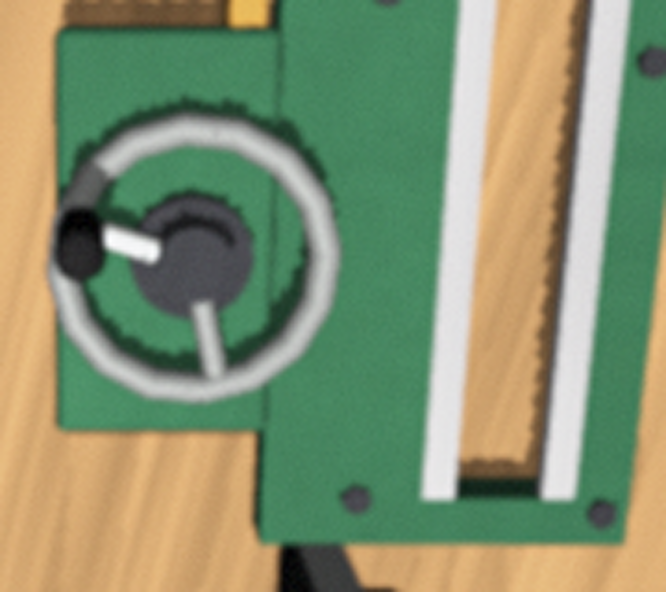

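Run:
```python
from h import *
import pickle,h
p=pickle.load(open("d_w.pkl","rb"))
f=lambda x,y:(260+(x+.5)/3.8-.5,5+(y+.5)/3.8-.5)
g=lambda x,y:(260+(x+.5)/3.7-.5,110+(y+.5)/3.7-.5)
C=[((87,117,20),f(753,42)),((87,-141,20),g(623,543)),((-30,-141,20),g(261,543)),((-95,-101,28),g(59,430)),((-95,20,28),f(60,430)),((-50,117,26),f(229,34)),((-30,117,26),f(307,34)),((59,89,20),f(633,159)),((31,61,20),f(519,270)),((31,-125,20),g(458,498)),((59,-125,20),g(540,498))]
a,t,r=rigid2([c[0][:2] for c in C],[ray(p,c[1],c[0][2]) for c in C]); print(a,t);print(r.round(1))
h.YAW=a;h.O=t
ax=h.d2w(-55,-45);print("axis",ax)
for n,q,z in (("top",g(79,258),82),("base",g(78,230),42)):
    c=ray(p,q,z); print(n,c,np.hypot(*(c-ax)),h.w2d(c)-[-55,-45])
print("hub rim",ray(p,g(194,257),42))
```

```text
0.2420459466710049 [550.48208415 -14.76868794]
[[-0.3 -0.6]
 [-0.8  0.1]
 [ 0.1  0.4]
 [ 0.4  1.6]
 [ 1.4 -0.5]
 [-0.2  0.1]
 [-0.2  0.1]
 [-0.4 -0.6]
 [-0.3 -0.2]
 [ 1.1  0.1]
 [-0.8 -0.4]]
axis [507.8713798  -71.63983946]
top [473.41298046 -69.85521002] 34.504582120021155 [-33.02616692   9.99192102]
base [473.14522223 -70.01732376] 34.764041429337965 [-33.32497685   9.89871177]
hub rim [507.00986054 -69.67891347]
```

>>> move_arm --pt "0.35 0 2.5 0 0 0" --pt "0 0 2.5 0 0 0" --pt "0 0 2.5 0 0 0" --pt "0 0 2.5 0 0 0" --pt "0 0 2.0 0 0 0" --pt "0 0 0 0 0 0" --pt "0 0 0 0 0 0" --pt "0 0 0 0 0 0" --pt "0 0 0 0 0 0" --pt "0 0 0 0 0 0" --grip 4.0

```text
time_s: 4.25
eef_pos: [474.5, -69.7, 152.0]
ee_rot: [0.001, 0.617, 0.787, 0.0]
force: [-0.2, 0.2, -0.7]
grip_width: 0.475
```

Run:
```python
from h import *
go([474.3,-69.6,53])
import pickle
p=eyes.camera_params("wrist"); im=eyes.capture("wrist"); cv2.imwrite("pics/e_w.png",im)
for z in (42,82): print(z,proj(p,[474.3,-69.6,z]))
```

```text
t 4.25 pos [474.5 -69.7 152. ] head 1.8126 F [-0.2  0.2 -0.7] g 40.6 tilt [ 1.1e-03 -5.0e-04 -1.0e+00]
tool shift cm [ 0.02 -0.03  9.9 ]
42 [281.74723501 205.44060102]
82 [281.91598985 222.78566458]
```

View pics/e_w.png

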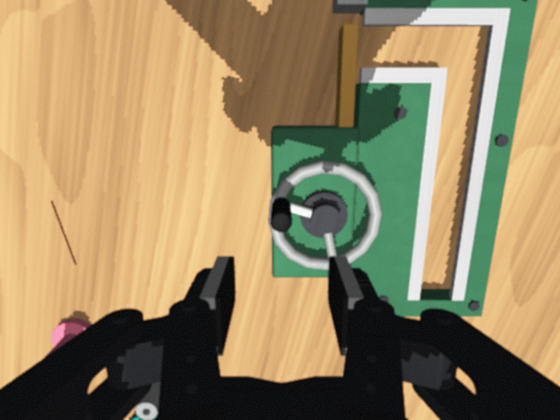

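The crank sits at (282,205–222), exactly where I predicted it, so I'll descend.

>>> move_arm --pt "0 0 2.0 0 0 0" --pt "0 0 2.0 0 0 0" --pt "0 0 2.0 0 0 0" --pt "0 0 1.5 0 0 0" --pt "0 0 1.3 0 0 0" --pt "0 0 1.0 0 0 0" --pt "0 0 0.2 0 0 0" --pt "0 0 0 0 0 0" --pt "0 0 0 0 0 0" --pt "0 0 0 0 0 0" --grip 3.5

```text
time_s: 5.3
eef_pos: [474.6, -69.7, 51.9]
ee_rot: [0.001, 0.617, 0.787, 0.0]
force: [-0.3, -0.1, 0.1]
grip_width: 0.408
```

>>> move_arm --pt "0 0 0 0 0 0" --pt "0 0 0 0 0 0" --pt "0 0 0 0 0 0" --pt "0 0 0 0 0 0" --pt "0 0 0 0 0 0" --pt "0 0 0 0 0 0" --pt "0 0 0 0 0 0" --pt "0 0 0 0 0 0" --pt "0 0 0 0 0 0" --pt "0 0 0 0 0 0" --grip 0.8 --newtons 40

```text
time_s: 6.3
eef_pos: [474.3, -69.7, 51.7]
ee_rot: [0.0, 0.617, 0.787, -0.0]
force: [-2.2, -1.0, 5.9]
grip_width: 0.154
```

Run:
```python
from h import *
go([474.3,-69.6,53])
im=eyes.capture("wrist"); cv2.imwrite("pics/f_w.png",im)
# circle rows in tool frame: crank pos at theta (dock): (-34 sin th, -34 cos th); tool x=dock y, tool y=dock x
th=1.87
def pos(t): return np.array([-3.4*np.cos(t),-3.4*np.sin(t)])
for k in range(26):
    d=pos(th-np.radians(30)*(k+1))-pos(th-np.radians(30)*k); print(k,round(np.degrees(th)-30*(k+1),1),d.round(2))
```

```text
t 6.3 pos [474.3 -69.7  51.7] head 1.8127 F [-2.2 -1.   5.9] g 13.1 tilt [ 2.e-04 -2.e-04 -1.e+00]
tool shift cm [ 0.01  0.01 -0.13]
0 77.1 [-1.76 -0.07]
1 47.1 [-1.56  0.82]
2 17.1 [-0.94  1.49]
3 -12.9 [-0.07  1.76]
4 -42.9 [0.82 1.56]
5 -72.9 [1.49 0.94]
6 -102.9 [1.76 0.07]
7 -132.9 [ 1.56 -0.82]
8 -162.9 [ 0.94 -1.49]
9 -192.9 [ 0.07 -1.76]
10 -222.9 [-0.82 -1.56]
11 -252.9 [-1.49 -0.94]
12 -282.9 [-1.76 -0.07]
13 -312.9 [-1.56  0.82]
14 -342.9 [-0.94  1.49]
15 -372.9 [-0.07  1.76]
16 -402.9 [0.82 1.56]
17 -432.9 [1.49 0.94]
18 -462.9 [1.76 0.07]
19 -492.9 [ 1.56 -0.82]
20 -522.9 [ 0.94 -1.49]
21 -552.9 [ 0.07 -1.76]
22 -582.9 [-0.82 -1.56]
23 -612.9 [-1.49 -0.94]
24 -642.9 [-1.76 -0.07]
25 -672.9 [-1.56  0.82]
```

View pics/f_w.png

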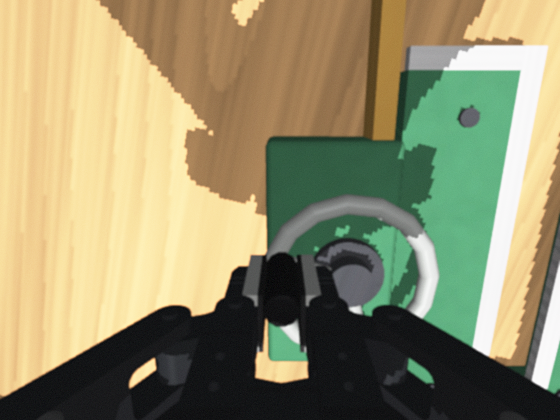

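>>> move_arm --pt "-1.76 -0.07 0 0 0 0" --pt "-1.56 0.82 0 0 0 0" --pt "-0.94 1.49 0 0 0 0" --pt "-0.07 1.76 0 0 0 0" --pt "0.82 1.56 0 0 0 0" --pt "0 0 0 0 0 0" --pt "0 0 0 0 0 0" --pt "0 0 0 0 0 0" --pt "0 0 0 0 0 0" --pt "0 0 0 0 0 0"

```text
time_s: 7.35
eef_pos: [536.9, -90.2, 51.7]
ee_rot: [0.0, 0.617, 0.787, 0.0]
force: [-1.2, 1.7, 5.7]
grip_width: 0.145
```

Run:
```python
from h import *
th=np.radians(-42.9)
go([*d2w(-55-34*np.sin(th),-45-34*np.cos(th)),52])
crop(eyes.capture("wrist"),0,0,560,420,1,"pics/g_w.png")
```

```text
t 7.35 pos [536.9 -90.2  51.7] head 1.8125 F [-1.2  1.7  5.7] g 12.3 tilt [ 7.e-04  2.e-04 -1.e+00]
tool shift cm [-0.01 -0.   -0.03]
```

View pics/g_w.png

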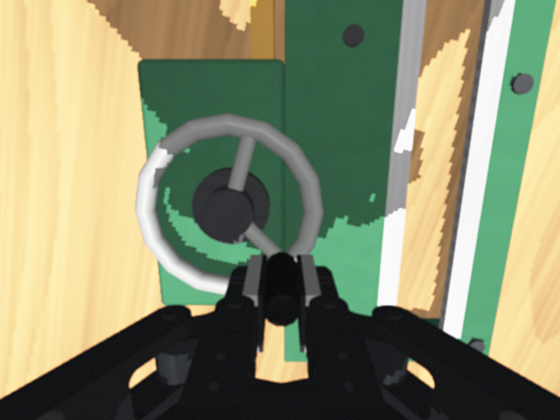

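It is following the circle with about 2 N of lateral force.

>>> move_arm --pt "1.49 0.94 0 0 0 0" --pt "1.76 0.07 0 0 0 0" --pt "1.56 -0.82 0 0 0 0" --pt "0.94 -1.49 0 0 0 0" --pt "0.07 -1.76 0 0 0 0" --pt "-0.82 -1.56 0 0 0 0" --pt "-1.49 -0.94 0 0 0 0" --pt "-1.76 -0.07 0 0 0 0" --pt "-1.56 0.82 0 0 0 0" --pt "-0.94 1.49 0 0 0 0"

```text
time_s: 8.4
eef_pos: [505.8, -106.2, 51.6]
ee_rot: [-0.001, 0.617, 0.787, -0.0]
force: [-2.3, 14.5, 7.3]
grip_width: 0.148
```

>>> move_arm --pt "-0.07 1.76 0 0 0 0" --pt "0.82 1.56 0 0 0 0" --pt "1.49 0.94 0 0 0 0" --pt "1.76 0.07 0 0 0 0" --pt "1.56 -0.82 0 0 0 0" --pt "0.94 -1.49 0 0 0 0" --pt "0.07 -1.76 0 0 0 0" --pt "-0.82 -1.56 0 0 0 0" --pt "-1.49 -0.94 0 0 0 0" --pt "-1.76 -0.07 0 0 0 0"

```text
time_s: 9.4
eef_pos: [477.1, -86.6, 51.7]
ee_rot: [-0.0, 0.617, 0.787, 0.0]
force: [10.8, 9.4, 0.3]
grip_width: 0.151
```

Run:
```python
from h import *
th=np.radians(-642.9)
go([*d2w(-55-34*np.sin(th),-45-34*np.cos(th)),52])
crop(eyes.capture("wrist"),0,0,560,420,1,"pics/g2_w.png")
p=lambda t:np.array([-3.4*np.cos(t),-3.4*np.sin(t)])
for a,b in ((-642.9,-672.9),(-672.9,-700),(-700,-715),(-715,-722)): print(b,(p(np.radians(b))-p(np.radians(a))).round(2))
```

```text
t 9.4 pos [477.1 -86.6  51.7] head 1.8127 F [10.8  9.4  0.3] g 12.9 tilt [ 3.e-04  8.e-04 -1.e+00]
tool shift cm [-0.06  0.08 -0.03]
-672.9 [-1.56  0.82]
-700 [-0.88  1.33]
-715 [-0.19  0.87]
-722 [-0.01  0.41]
```

View pics/g2_w.png

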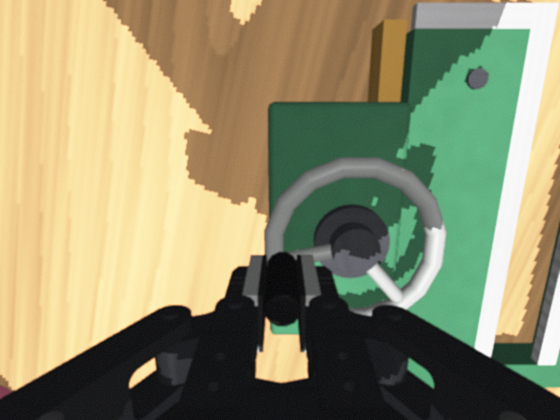

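>>> move_arm --pt "-0.8 0.3 0 0 0 0" --pt "-0.76 0.52 0 0 0 0" --pt "-0.5 0.6 0 0 0 0" --pt "-0.38 0.73 0 0 0 0" --pt "-0.12 0.45 0 0 0 0" --pt "-0.07 0.42 0 0 0 0" --pt "-0.01 0.41 0 0 0 0" --pt "0 0 0 0 0 0" --pt "0 0 0 0 0 0" --pt "0 0 0 0 0 0"

```text
time_s: 10.45
eef_pos: [516.5, -104.8, 51.6]
ee_rot: [-0.0, 0.616, 0.787, -0.001]
force: [-7.6, -5.1, 9.9]
grip_width: 0.147
```

Run:
```python
from h import *
th=np.radians(-720)
go([*d2w(-55-34*np.sin(th),-45-34*np.cos(th)),52])
p,R,s=tool(); r=w2d(p)-[-55,-45]; print(np.hypot(*r),np.degrees(np.arctan2(-r[0],-r[1])), "F dock/tool",R.T@s["force"])
```

```text
t 10.45 pos [ 516.5 -104.8   51.6] head 1.8134 F [-7.6 -5.1  9.9] g 12.6 tilt [-0.0023 -0.0014 -1.    ]
tool shift cm [ 0.01  0.01 -0.04]
34.08196735426715 0.16791470790910065 F dock/tool [-3.18561944 -8.59911543 -9.82972972]
```

>>> move_arm --pt "0 0 0 0 0 0" --pt "0 0 0 0 0 0" --pt "0 0 0 0 0 0" --pt "0 0 0 0 0 0" --pt "0 0 -1.5 0 0 0" --pt "0 0 -2.5 0 0 0" --pt "0 0 -2.5 0 0 0" --pt "0 0 -2.5 0 0 0" --pt "0 0 -1.5 0 0 0" --pt "0 0 0 0 0 0" --grip 3.5

```text
time_s: 11.45
eef_pos: [518.3, -104.5, 158.1]
ee_rot: [0.002, 0.617, 0.787, 0.0]
force: [-0.2, 0.5, -0.1]
grip_width: 0.408
```

Run:
```python
from h import *
t=eyes.capture("top"); crop(t,205,150,350,260,5,"pics/h_t.png"); cv2.imwrite("pics/h_top.png",t)
go([409.5,-258,170])
```

```text
t 11.5 pos [ 517.6 -104.3  156.5] head 1.8127 F [-0.7  0.7  0.2] g 35.0 tilt [ 1.2e-03 -5.0e-04 -1.0e+00]
tool shift cm [-12.34 -14.18  -1.35]
```

View pics/h_top.png

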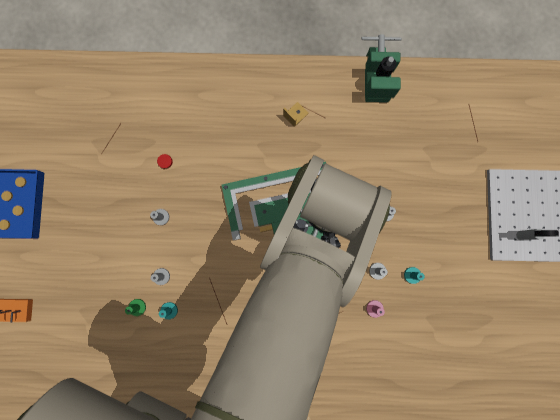

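>>> move_arm --pt "-2.05 -2.36 0 0 0 0" --pt "-2.05 -2.36 0 0 0 0" --pt "-2.05 -2.36 0 0 0 0" --pt "-2.05 -2.36 0 0 0 0" --pt "-2.05 -2.36 0 0 0 0" --pt "-2.05 -2.36 0 0 0 0" --pt "0 0 0 0 0 0" --pt "0 0 0 0 0 0" --pt "0 0 0 0 0 0" --pt "0 0 0 0 0 0" --grip 5.0

```text
time_s: 12.5
eef_pos: [409.7, -256.8, 156.0]
ee_rot: [-0.0, 0.616, 0.788, 0.0]
force: [-0.0, 0.7, -0.2]
grip_width: 0.587
```

```bash
cat >> h.py <<'E'
def wlook(name,expect=None):
    import pickle
    p=eyes.camera_params("wrist"); im=eyes.capture("wrist"); cv2.imwrite(f"pics/{name}.png",im); pickle.dump(p,open(f"{name}.pkl","wb"))
    if expect is not None:
        for z in (8,60): print("expect z",z,proj(p,[*expect,z]).round(1))
    return p,im
E
python3 - <<'E'
from h import *
go([409.5,-258,170]); wlook("i_w",[409.5,-258])
E
```

```text
t 12.5 pos [ 409.7 -256.8  156. ] head 1.8139 F [-0.   0.7 -0.2] g 50.2 tilt [-3.e-04  5.e-04 -1.e+00]
tool shift cm [-0.11 -0.05 -1.4 ]
expect z 8 [281.4 194.8]
expect z 60 [281.4 212.8]
```

View pics/i_w.png

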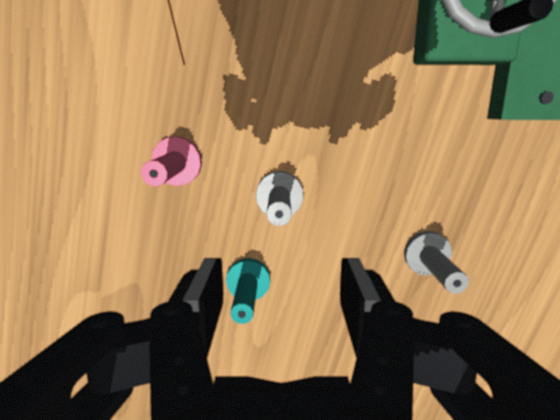

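Grey pedestal D has its stem top at (279,213), between the fingers. The turquoise one is at (242,313), pink at (153,173), and grey C has its top at (457,283).

Run:
```python
from h import *
import pickle
p=pickle.load(open("i_w.pkl","rb"))
D=ray(p,(278.5,213.2),60); print(D,ray(p,(279,195.3),8),"C",ray(p,(457,283),60),ray(p,(430,253),8),tri("top",(350+133.5/4-.5,190+327.5/4-.5),p,(278.5,213.2)))
go([*D,31]); print(w2d(D))
```

```text
[ 407.57885345 -258.75052525] [ 407.65749857 -258.90428635] C [ 547.77886102 -279.32505126] [ 547.95879557 -277.63340862] [ 409.38887193 -263.88969213   38.80963226]
t 12.55 pos [ 409.7 -256.9  156.1] head 1.8139 F [0.7 0.2 0.1] g 50.2 tilt [-2.e-04  4.e-04 -1.e+00]
tool shift cm [-0.14 -0.25 12.51]
[-197.7439158  -202.43227957]
```

>>> move_arm --pt "-0.14 -0.25 2.0 0 0 0" --pt "0 0 2.5 0 0 0" --pt "0 0 2.5 0 0 0" --pt "0 0 2.5 0 0 0" --pt "0 0 2.0 0 0 0" --pt "0 0 1.0 0 0 0" --pt "0 0 0 0 0 0" --pt "0 0 0 0 0 0" --pt "0 0 0 0 0 0" --pt "0 0 0 0 0 0" --grip 5.0

```text
time_s: 13.55
eef_pos: [407.6, -259.9, 32.1]
ee_rot: [0.001, 0.617, 0.787, -0.0]
force: [-0.1, -0.4, -0.3]
grip_width: 0.585
```

>>> move_arm --pt "0 0 0 0 0 0" --pt "0 0 0 0 0 0" --pt "0 0 0 0 0 0" --pt "0 0 0 0 0 0" --pt "0 0 0 0 0 0" --pt "0 0 0 0 0 0" --pt "0 0 0 0 0 0" --pt "0 0 0 0 0 0" --pt "0 0 0 0 0 0" --pt "0 0 0 0 0 0" --grip 1.0 --newtons 60

```text
time_s: 14.55
eef_pos: [407.4, -259.7, 31.5]
ee_rot: [0.0, 0.617, 0.787, -0.0]
force: [0.6, 0.9, 5.7]
grip_width: 0.191
```

Run:
```python
from h import *
p,R,s=tool(); print(w2d(p))
go([*d2w(-140,-190),34]);go([*d2w(-140,75),34]); wlook("j_w")
```

```text
[-198.15484636 -203.30236969]
t 14.55 pos [ 407.4 -259.7   31.5] head 1.8126 F [0.6 0.9 5.7] g 16.3 tilt [ 3.e-04 -3.e-04 -1.e+00]
tool shift cm [ 1.33  5.82 -0.25]
t 14.55 pos [ 407.4 -259.7   31.5] head 1.8126 F [0.6 0.9 5.7] g 16.3 tilt [ 3.e-04 -3.e-04 -1.e+00]
tool shift cm [27.83  5.81 -0.26]
```

View pics/j_w.png

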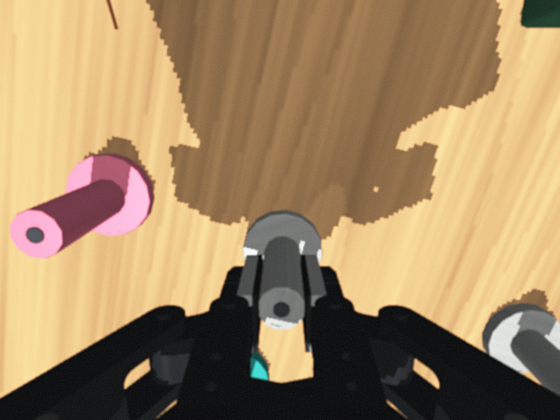

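>>> move_arm --pt "0 0 -0.3 0 0 0" --pt "2.0 0.4 0 0 0 0" --pt "3.5 0.8 0 0 0 0" --pt "3.5 0.8 0 0 0 0" --pt "3.5 0.8 0 0 0 0" --pt "3.5 0.8 0 0 0 0" --pt "3.5 0.8 0 0 0 0" --pt "3.5 0.8 0 0 0 0" --pt "3.0 0.4 0 0 0 0" --pt "1.8 0.2 0 0 0 0"

```text
time_s: 15.6
eef_pos: [396.0, 26.2, 34.0]
ee_rot: [-0.001, 0.616, 0.788, -0.0]
force: [-0.4, -0.5, -3.0]
grip_width: 0.189
```

>>> move_arm --pt "0 0 0 0 0 0" --pt "0 0 0 0 0 0" --pt "0 0 0 0 0 0" --pt "0 0 0 0 0 0" --pt "0 0 0 0 0 0" --pt "0 0 0 0 0 0" --pt "0 0 0 0 0 0" --pt "0 0 0 0 0 0" --pt "0 0 0 0 0 0" --pt "0 0 0 0 0 0"

```text
time_s: 16.6
eef_pos: [397.0, 24.3, 34.3]
ee_rot: [-0.0, 0.617, 0.787, 0.0]
force: [0.0, -0.8, -2.0]
grip_width: 0.189
```

Run:
```python
from h import *
p,R,s=tool(); print(w2d(p))
go([*d2w(-45,75),34]); wlook("k_w"); t=eyes.capture("top"); s=eyes.capture("side"); crop(s,180,150,380,300,4,"pics/k_s.png")
```

```text
[-140.1293785    74.85319821]
t 16.6 pos [397.   24.3  34.3] head 1.8127 F [ 0.  -0.8 -2. ] g 16.1 tilt [ 0.  0. -1.]
tool shift cm [0.02 9.51 0.03]
```

View pics/k_w.png

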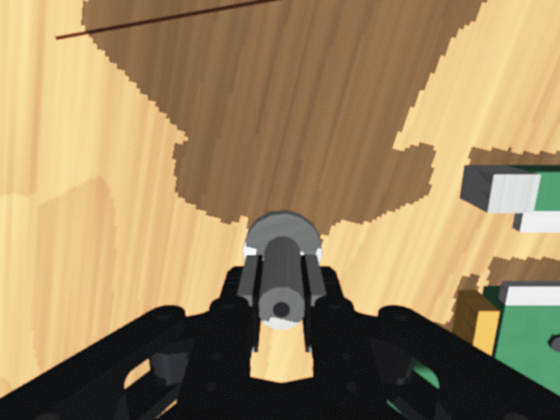

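View pics/k_s.png

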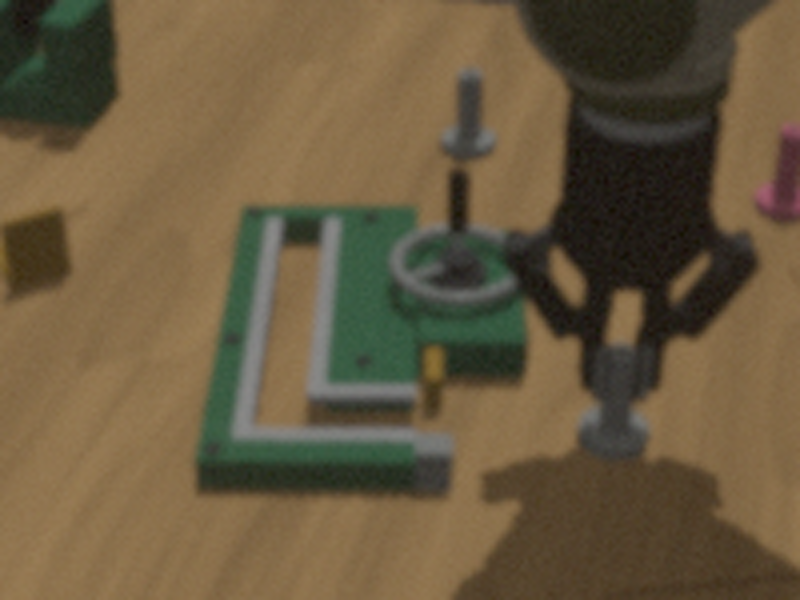

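Run:
```python
from h import *
import pickle
p=pickle.load(open("k_w.pkl","rb"))
print("ped dock", w2d(ray(p,(281.5,310),63)), w2d(ray(p,(283,250),11)), proj(p,[397,24.3,63]),proj(p,[397,24.3,11]))
w=cv2.imread("pics/k_w.png"); crop(w,230,200,340,340,5,"pics/k2.png");crop(w,440,140,560,360,3.5,"pics/k3.png")
```

```text
ped dock [-140.71988254   74.71594024] [-139.92063801   76.27398545] [283.14270934 309.56279493] [282.58471459 252.56746311]
```

View pics/k2.png

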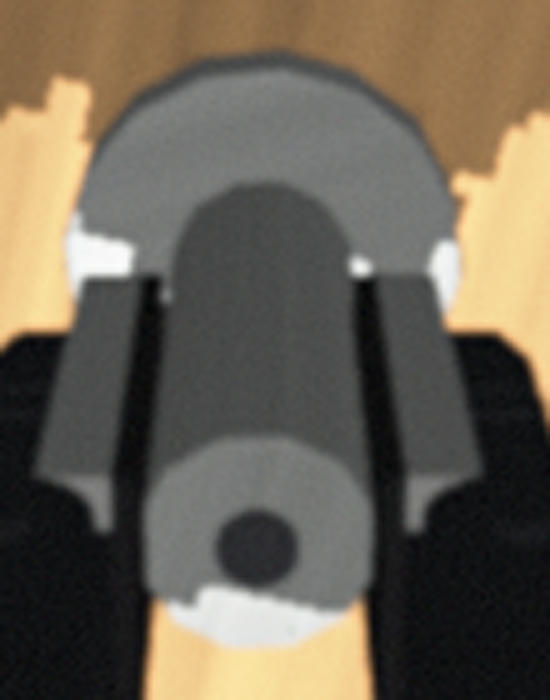

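View pics/k3.png

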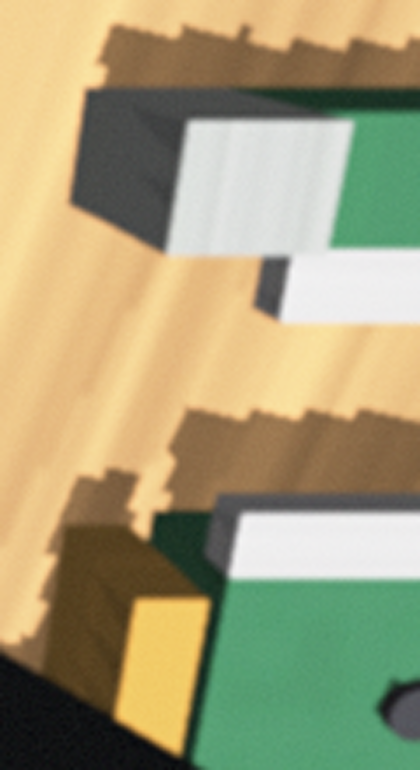

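Run:
```python
from h import *
import pickle
p=pickle.load(open("k_w.pkl","rb"))
f=lambda x,y:(440+(x+.5)/3.5-.5,140+(y+.5)/3.5-.5)
for n,q,z in (("-50,100",f(165,255),26),("-30,100",f(330,250),26),("-30,89",f(280,322),20),("-30,61",f(238,512),20),("-30,51ish",f(228,580),20),("gate -45,50",f(133,598),24),("gate -35,50",f(210,597),24)): print(n,w2d(ray(p,q,z)).round(1))
```

```text
-50,100 [-50.4 100.2]
-30,100 [-29.8 100.8]
-30,89 [-30.1  89.1]
-30,61 [-30.8  61.1]
-30,51ish [-30.4  50.5]
gate -45,50 [-45.8  50.1]
gate -35,50 [-35.2  50.2]
```

>>> move_arm --pt "0 1.0 0 0 0 0" --pt "0 1.6 0 0 0 0" --pt "0 1.6 0 0 0 0" --pt "0 1.6 0 0 0 0" --pt "0 1.6 0 0 0 0" --pt "0 1.6 0 0 0 0" --pt "0 1.6 0 0 0 0" --pt "0 1.4 0 0 0 0" --pt "0 1.0 0 0 0 0" --pt "0 0 0 0 0 0"

```text
time_s: 17.75
eef_pos: [524.5, 55.7, 34.2]
ee_rot: [0.0, 0.616, 0.787, 0.0]
force: [-1.1, -0.7, -1.6]
grip_width: 0.19
```

Run:
```python
from h import *
p,R,s=tool(); print(w2d(p))
go([*d2w(45,75),34]); wlook("l_w")
```

```text
[-8.77782076 74.82495252]
t 17.75 pos [524.5  55.7  34.2] head 1.813 F [-1.1 -0.7 -1.6] g 16.2 tilt [ 0.001 -0.    -1.   ]
tool shift cm [0.02 5.38 0.02]
```

View pics/l_w.png

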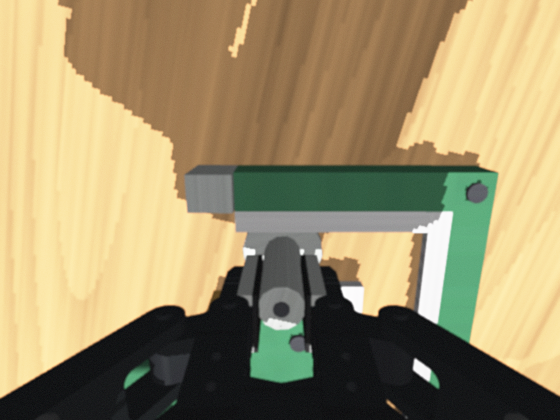

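>>> move_arm --pt "0 0.8 0 0 0 0" --pt "0 1.0 0 0 0 0" --pt "0 1.2 0 0 0 0" --pt "0 1.2 0 0 0 0" --pt "0 0.8 0 0 0 0" --pt "0 0.45 0 0 0 0" --pt "0 0 0 0 0 0" --pt "0 0 0 0 0 0" --pt "-0.6 0 0 0 0 0" --pt "-1.0 0 0 0 0 0"

```text
time_s: 18.8
eef_pos: [579.8, 52.6, 34.4]
ee_rot: [-0.0, 0.616, 0.787, -0.0]
force: [-0.2, 0.3, -1.7]
grip_width: 0.189
```

Run:
```python
from h import *
p,R,s=tool(); print(w2d(p))
go([*d2w(45,-101),34])
```

```text
[44.13482615 58.48391691]
t 18.8 pos [579.8  52.6  34.4] head 1.8132 F [-0.2  0.3 -1.7] g 16.1 tilt [-1.e-04 -0.e+00 -1.e+00]
tool shift cm [-15.95   0.08   0.04]
```

>>> move_arm --pt "-1.6 0.05 0 0 0 0" --pt "-2.0 0 0 0 0 0" --pt "-2.0 0 0 0 0 0" --pt "-2.0 0 0 0 0 0" --pt "-2.0 0 0 0 0 0" --pt "-2.0 0 0 0 0 0" --pt "-2.0 0 0 0 0 0" --pt "-1.5 0 0 0 0 0" --pt "-0.8 0 0 0 0 0" --pt "0 0 0 0 0 0"

```text
time_s: 19.8
eef_pos: [618.7, -102.3, 34.2]
ee_rot: [0.0, 0.617, 0.787, 0.0]
force: [-0.9, -0.4, -2.3]
grip_width: 0.193
```

Run:
```python
from h import *
p,R,s=tool(); print(w2d(p))
go([*d2w(45,-101),31]); wlook("m_w")
```

```text
[  44.72077145 -101.1586118 ]
t 19.8 pos [ 618.7 -102.3   34.2] head 1.8116 F [-0.9 -0.4 -2.3] g 16.5 tilt [ 1.e-04  0.e+00 -1.e+00]
tool shift cm [0.02 0.03 0.32]
```

View pics/m_w.png

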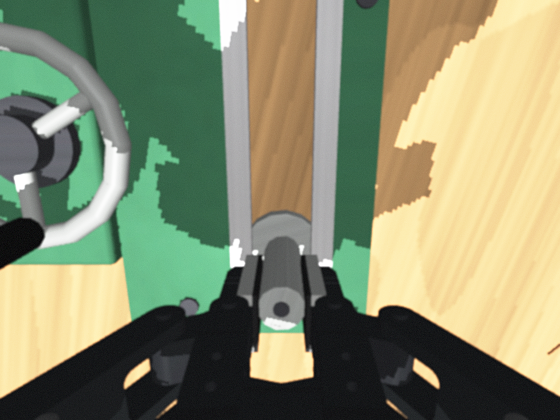

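>>> move_arm --pt "0 0 0.15 0 0 0" --pt "0 0 0.13 0 0 0" --pt "0 0 0 0 0 0" --pt "0 0 0 0 0 0" --pt "0 0 0 0 0 0" --pt "0 0 0 0 0 0" --pt "0 0 0 0 0 0" --pt "0 0 0 0 0 0" --pt "0 0 0 0 0 0" --pt "0 0 0 0 0 0"

```text
time_s: 20.85
eef_pos: [618.6, -101.3, 31.6]
ee_rot: [0.0, 0.617, 0.787, 0.0]
force: [0.1, 3.0, 1.0]
grip_width: 0.19
```

>>> move_arm --pt "0 0 0 0 0 0" --pt "0 0 0 0 0 0" --pt "0 0 0 0 0 0" --pt "0 0 0 0 0 0" --pt "0 0 -1.0 0 0 0" --pt "0 0 -2.0 0 0 0" --pt "0 0 -2.5 0 0 0" --pt "0 0 -2.5 0 0 0" --pt "0 0 -2.5 0 0 0" --pt "0 0 -2.0 0 0 0" --grip 4.0

```text
time_s: 21.85
eef_pos: [618.8, -101.5, 159.0]
ee_rot: [0.001, 0.617, 0.787, 0.0]
force: [0.3, -0.1, -0.3]
grip_width: 0.469
```

Run:
```python
from h import *
p,R,s=tool(); print(w2d(p))
go([548,-279,156]); wlook("n_w",d2w(45,-101))
```

```text
[  45.03906164 -100.40211151]
t 21.85 pos [ 618.8 -101.5  159. ] head 1.8127 F [ 0.3 -0.1 -0.3] g 40.1 tilt [ 2.e-03 -8.e-04 -1.e+00]
tool shift cm [-15.54 -11.13   0.3 ]
expect z 8 [281.7 193. ]
expect z 60 [281.9 210.6]
```

View pics/n_w.png

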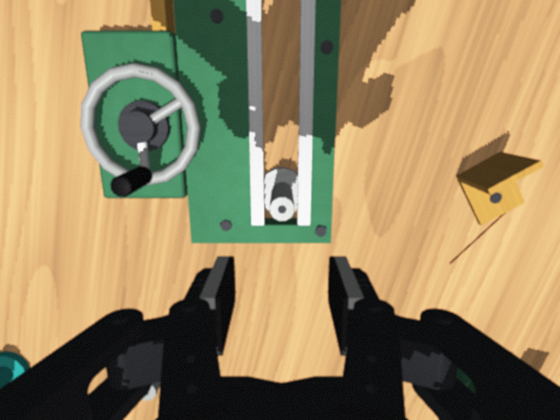

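The first pedestal stands parked, with its stem top at (282,209). C is next.

>>> move_arm --pt "-2.0 -1.4 0 0 0 0" --pt "-3.0 -2.2 0 0 0 0" --pt "-3.0 -2.2 0 0 0 0" --pt "-3.0 -2.2 0 0 0 0" --pt "-2.5 -1.7 0 0 0 0" --pt "-2.0 -1.4 0 0 0 0" --pt "0 0 0 0 0 0" --pt "0 0 0 0 0 0" --pt "0 0 0 0 0 0" --pt "0 0 0 0 0 0" --grip 5.0

```text
time_s: 22.9
eef_pos: [548.3, -277.5, 156.5]
ee_rot: [-0.0, 0.616, 0.788, 0.0]
force: [0.2, 0.2, 0.8]
grip_width: 0.589
```

Run:
```python
from h import *
go([548,-279,31]); wlook("o_w",[548,-279])
```

```text
t 22.9 pos [ 548.3 -277.5  156.5] head 1.814 F [0.2 0.2 0.8] g 50.3 tilt [ 0.e+00  1.e-04 -1.e+00]
tool shift cm [-0.14 -0.07 12.55]
expect z 8 [281.2 194.9]
expect z 60 [281.2 212.9]
```

View pics/o_w.png

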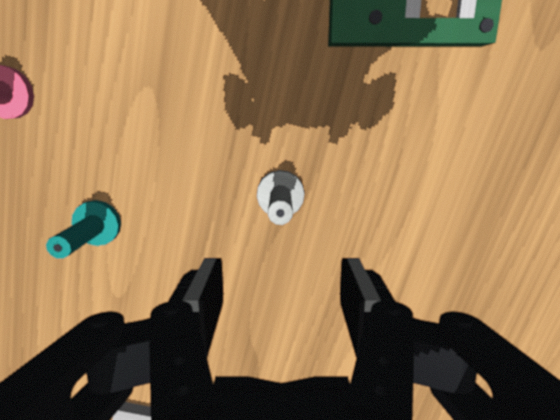

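C's stem top is at (280,213), centred between the fingers.

>>> move_arm --pt "-0.05 -0.13 2.0 0 0 0" --pt "0 0 2.5 0 0 0" --pt "0 0 2.5 0 0 0" --pt "0 0 2.5 0 0 0" --pt "0 0 2.0 0 0 0" --pt "0 0 1.0 0 0 0" --pt "0 0 0 0 0 0" --pt "0 0 0 0 0 0" --pt "0 0 0 0 0 0" --pt "0 0 0 0 0 0" --grip 5.0

```text
time_s: 23.95
eef_pos: [547.1, -279.5, 32.5]
ee_rot: [0.001, 0.617, 0.787, -0.0]
force: [-0.5, 0.1, -0.7]
grip_width: 0.586
```

>>> move_arm --pt "0 0 0 0 0 0" --pt "0 0 0 0 0 0" --pt "0 0 0 0 0 0" --pt "0 0 0 0 0 0" --pt "0 0 0 0 0 0" --pt "0 0 0 0 0 0" --pt "0 0 0 0 0 0" --pt "0 0 0 0 0 0" --pt "0 0 0 0 0 0" --pt "0 0 0 0 0 0" --grip 1.0 --newtons 60

```text
time_s: 24.95
eef_pos: [546.9, -279.3, 31.7]
ee_rot: [0.0, 0.617, 0.787, 0.0]
force: [0.0, 0.3, 5.6]
grip_width: 0.189
```

Run:
```python
from h import *
p,R,s=tool(); print(w2d(p))
go([*d2w(-140,-190),34]);go([*d2w(-140,75),34]); p,im=wlook("q_w"); print(s["eef_pos"],proj(p,[*s["eef_pos"][:2],60]));crop(im,230,200,340,340,4,"pics/q2.png")
```

```text
[ -67.43995571 -255.82302402]
t 24.95 pos [ 546.9 -279.3   31.7] head 1.8126 F [0.  0.3 5.6] g 16.1 tilt [ 4.e-04 -3.e-04 -1.e+00]
tool shift cm [ 6.58 -7.26 -0.23]
t 24.95 pos [ 546.9 -279.3   31.7] head 1.8126 F [0.  0.3 5.6] g 16.1 tilt [ 4.e-04 -3.e-04 -1.e+00]
tool shift cm [33.08 -7.27 -0.24]
[ 546.88477241 -279.33096632   31.74771269] [283.17807633 309.05989277]
```

View pics/q2.png

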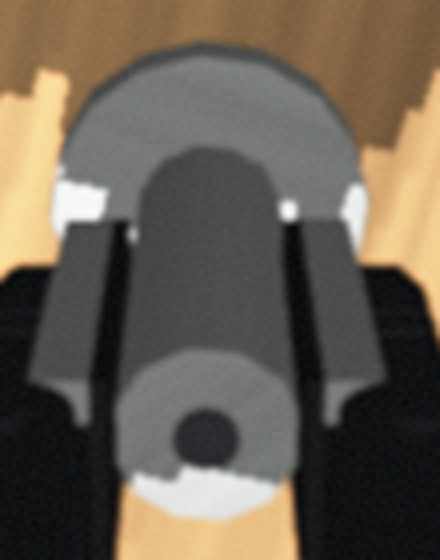

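>>> move_arm --pt "0 0 -0.3 0 0 0" --pt "1.2 -0.9 0 0 0 0" --pt "2.0 -1.8 0 0 0 0" --pt "2.4 -2.0 0 0 0 0" --pt "3.0 -1.6 0 0 0 0" --pt "3.0 -1.0 0 0 0 0" --pt "3.3 0 0 0 0 0" --pt "3.3 0 0 0 0 0" --pt "3.3 0 0 0 0 0" --pt "3.3 0 0 0 0 0"

```text
time_s: 26.0
eef_pos: [415.6, -54.7, 34.3]
ee_rot: [-0.0, 0.617, 0.787, -0.0]
force: [1.4, 0.2, -1.2]
grip_width: 0.187
```

>>> move_arm --pt "3.3 0 0 0 0 0" --pt "2.8 0 0 0 0 0" --pt "1.5 0 0 0 0 0" --pt "0.68 0.03 0 0 0 0" --pt "0 0 0 0 0 0" --pt "0 0 0 0 0 0" --pt "0 0 0 0 0 0" --pt "0 0 0 0 0 0" --pt "0 0 0 0 0 0" --pt "0 0 0 0 0 0"

```text
time_s: 27.0
eef_pos: [397.0, 24.3, 34.5]
ee_rot: [-0.0, 0.617, 0.787, 0.0]
force: [0.6, 0.6, -2.3]
grip_width: 0.189
```

Run:
```python
from h import *
p,R,s=tool(); print(w2d(p))
go([*d2w(-140,75),34]); p,im=wlook("r_w"); print(s["eef_pos"],proj(p,[*s["eef_pos"][:2],63]))
```

```text
[-140.1467705    74.90923206]
t 27.0 pos [397.   24.3  34.5] head 1.8122 F [ 0.6  0.6 -2.3] g 16.1 tilt [-0.  0. -1.]
tool shift cm [0.01 0.01 0.05]
[396.97758352  24.31017194  34.49009861] [283.11709404 309.45149515]
```

View pics/r_w.png

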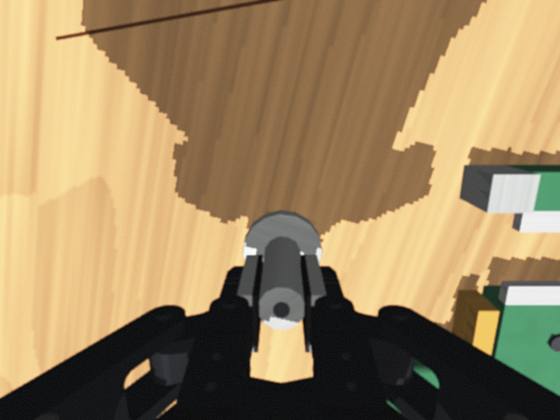

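>>> move_arm --pt "0 1.0 0 0 0 0" --pt "0 1.8 0 0 0 0" --pt "0 2.0 0 0 0 0" --pt "0 2.0 0 0 0 0" --pt "0 2.0 0 0 0 0" --pt "0 2.0 0 0 0 0" --pt "0 2.0 0 0 0 0" --pt "0 2.0 0 0 0 0" --pt "0 1.5 0 0 0 0" --pt "0 1.0 0 0 0 0"

```text
time_s: 28.05
eef_pos: [566.3, 66.5, 34.3]
ee_rot: [0.0, 0.617, 0.787, 0.0]
force: [0.8, 0.0, -1.7]
grip_width: 0.19
```

>>> move_arm --pt "0 0.7 0 0 0 0" --pt "0 0.5 0 0 0 0" --pt "0 0 0 0 0 0" --pt "0 0 0 0 0 0" --pt "0 0 0 0 0 0" --pt "-1.0 0 0 0 0 0" --pt "-1.6 0 0 0 0 0" --pt "-1.6 0 0 0 0 0" --pt "-1.6 0 0 0 0 0" --pt "-1.6 0 0 0 0 0"

```text
time_s: 29.05
eef_pos: [594.6, -4.9, 34.5]
ee_rot: [0.0, 0.617, 0.787, -0.0]
force: [0.8, 0.6, -1.6]
grip_width: 0.19
```

Run:
```python
from h import *
p,R,s=tool(); print(w2d(p))
go([*d2w(45,-59),34])
```

```text
[44.70544262 -0.86017757]
t 29.05 pos [594.6  -4.9  34.5] head 1.8118 F [ 0.8  0.6 -1.6] g 16.2 tilt [ 0.e+00 -1.e-04 -1.e+00]
tool shift cm [-5.81  0.04  0.05]
```

>>> move_arm --pt "-1.6 0.03 0 0 0 0" --pt "-1.6 0 0 0 0 0" --pt "-1.4 0 0 0 0 0" --pt "-0.9 0 0 0 0 0" --pt "-0.5 0 0 0 0 0" --pt "0 0 0 0 0 0" --pt "0 0 0.15 0 0 0" --pt "0 0 0.13 0 0 0" --pt "0 0 0 0 0 0" --pt "0 0 0 0 0 0"

```text
time_s: 30.05
eef_pos: [608.9, -61.0, 31.8]
ee_rot: [-0.0, 0.617, 0.787, -0.0]
force: [-1.4, 1.2, 0.1]
grip_width: 0.19
```

Run:
```python
from h import *
p,R,s=tool(); print(w2d(p))
go([*d2w(45,-59),31.5])
```

```text
[ 45.09858181 -58.74916369]
t 30.05 pos [608.9 -61.   31.8] head 1.8129 F [-1.4  1.2  0.1] g 16.2 tilt [-1.e-04 -1.e-04 -1.e+00]
tool shift cm [-0.03 -0.01  0.03]
```

>>> move_arm --pt "0 0 0 0 0 0" --pt "0 0 0 0 0 0" --pt "0 0 0 0 0 0" --pt "0 0 0 0 0 0" --pt "0 0 -1.0 0 0 0" --pt "0 0 -2.0 0 0 0" --pt "0 0 -2.5 0 0 0" --pt "0 0 -2.5 0 0 0" --pt "0 0 -2.5 0 0 0" --pt "0 0 -2.0 0 0 0" --grip 4.0

```text
time_s: 31.05
eef_pos: [609.2, -61.2, 159.2]
ee_rot: [0.001, 0.617, 0.787, 0.0]
force: [-0.1, -1.0, -0.6]
grip_width: 0.469
```

Run:
```python
from h import *
p,R,s=tool(); print(w2d(p))
go([386,255.5,156]); wlook("s_w",d2w(45,-59)); cv2.imwrite("pics/s_t.png",eyes.capture("top"))
```

```text
[ 45.34719344 -59.04833668]
t 31.05 pos [609.2 -61.2 159.2] head 1.8127 F [-0.1 -1.  -0.6] g 40.0 tilt [ 2.e-03 -6.e-04 -1.e+00]
tool shift cm [ 36.1  -14.08   0.26]
expect z 8 [281.2 192.2]
expect z 60 [281.4 209.7]
```

View pics/s_w.png

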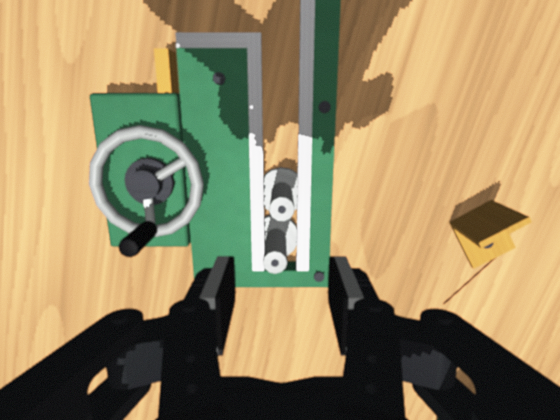

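View pics/s_t.png

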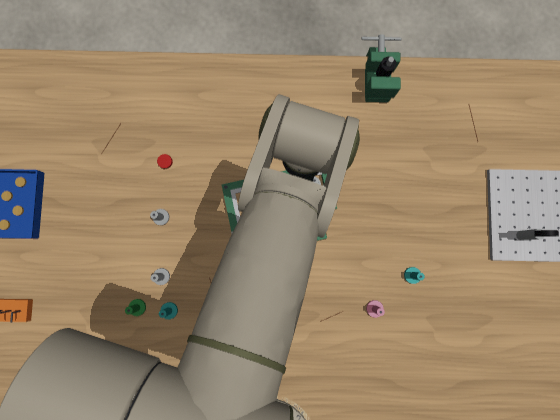

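Both are parked, with stem tops at (282,209) and (275,262). I'll check their positions and go to B.

Run:
```python
from h import *
import pickle
p=pickle.load(open("s_w.pkl","rb"))
for uv in ((282,209),(275,262)): print(w2d(ray(p,uv,60)).round(1))
t=cv2.imread("pics/s_t.png"); crop(t,120,190,210,300,5,"pics/s_t2.png")
p,R,s=tool(); print(p)
```

```text
[ 45.4 -58.5]
[ 40.3 -98.9]
[610.16076439 -61.52481702 160.28813868]
```

>>> move_arm --pt "2.0 -0.7 0 0 0 0" --pt "3.6 -1.4 0 0 0 0" --pt "4.2 -1.7 0 0 0 0" --pt "4.2 -1.7 0 0 0 0" --pt "4.2 -1.7 0 0 0 0" --pt "4.2 -1.7 0 0 0 0" --pt "4.2 -1.7 0 0 0 0" --pt "4.2 -1.7 0 0 0 0" --pt "3.3 -1.2 0 0 0 0" --pt "2.0 -0.6 0 0 0 0" --grip 5.0

```text
time_s: 32.15
eef_pos: [383.5, 257.1, 156.2]
ee_rot: [-0.0, 0.616, 0.788, -0.0]
force: [0.3, 0.0, -0.6]
grip_width: 0.586
```

>>> move_arm --pt "0 0 0 0 0 0" --pt "0 0 0 0 0 0" --pt "0 0 0 0 0 0" --pt "0 0 0 0 0 0" --pt "0 0 0 0 0 0" --pt "0 0 0 0 0 0" --pt "0 0 0 0 0 0" --pt "0 0 0 0 0 0" --pt "0 0 0 0 0 0" --pt "0 0 0 0 0 0"

```text
time_s: 33.15
eef_pos: [385.6, 255.5, 156.7]
ee_rot: [0.0, 0.617, 0.787, 0.0]
force: [-0.4, 0.0, -0.4]
grip_width: 0.588
```

Run:
```python
from h import *
go([386,255.5,31]); wlook("u_w",[386,255.5])
```

```text
t 33.15 pos [385.6 255.5 156.7] head 1.8127 F [-0.4  0.  -0.4] g 50.2 tilt [ 0.  0. -1.]
tool shift cm [-1.000e-02  4.000e-02  1.257e+01]
expect z 8 [282.5 193.3]
expect z 60 [282.7 211.1]
```

View pics/u_w.png

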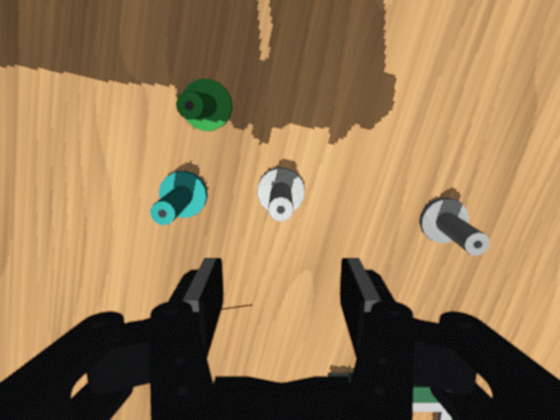

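B's stem top is at (280.5,209.5), with the turquoise look-alike about 80 mm to its left. I'll grasp B.

>>> move_arm --pt "0.08 -0.1 2.0 0 0 0" --pt "0 0 2.5 0 0 0" --pt "0 0 2.5 0 0 0" --pt "0 0 2.5 0 0 0" --pt "0 0 2.0 0 0 0" --pt "0 0 1.0 0 0 0" --pt "0 0 0 0 0 0" --pt "0 0 0 0 0 0" --pt "0 0 0 0 0 0" --pt "0 0 0 0 0 0" --grip 5.0

```text
time_s: 34.2
eef_pos: [384.8, 256.2, 32.5]
ee_rot: [0.0, 0.617, 0.787, 0.001]
force: [-0.7, 0.0, 0.0]
grip_width: 0.586
```

>>> move_arm --pt "0 0 0 0 0 0" --pt "0 0 0 0 0 0" --pt "0 0 0 0 0 0" --pt "0 0 0 0 0 0" --pt "0 0 0 0 0 0" --pt "0 0 0 0 0 0" --pt "0 0 0 0 0 0" --pt "0 0 0 0 0 0" --pt "0 0 0 0 0 0" --pt "0 0 0 0 0 0" --grip 1.0 --newtons 60

```text
time_s: 35.2
eef_pos: [384.7, 256.2, 32.0]
ee_rot: [0.0, 0.617, 0.787, 0.0]
force: [-0.3, -0.5, 6.1]
grip_width: 0.188
```

Run:
```python
from h import *
p,R,s=tool(); print(w2d(p))
go([*d2w(-140,75),34]); p,im=wlook("v_w"); print(s["eef_pos"],proj(p,[*s["eef_pos"][:2],60]));crop(im,230,200,340,340,4,"pics/v2.png")
```

```text
[-96.44056837 302.94481209]
t 35.2 pos [384.7 256.2  32. ] head 1.8126 F [-0.3 -0.5  6.1] g 16.1 tilt [ 7.e-04  3.e-04 -1.e+00]
tool shift cm [-22.8   -4.35  -0.2 ]
[384.7162948  256.17245577  32.04099273] [283.23371146 308.5548302 ]
```

View pics/v2.png

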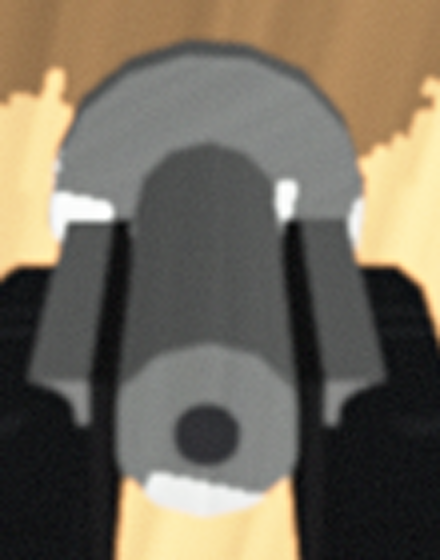

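>>> move_arm --pt "0 0 -0.3 0 0 0" --pt "-1.5 -0.1 0 0 0 0" --pt "-2.8 -0.2 0 0 0 0" --pt "-3.2 -0.2 0 0 0 0" --pt "-3.2 -0.2 0 0 0 0" --pt "-3.2 -0.2 0 0 0 0" --pt "-3.2 -0.2 0 0 0 0" --pt "-2.8 -0.16 0 0 0 0" --pt "-1.9 -0.1 0 0 0 0" --pt "-1.0 0 0 0 0 0"

```text
time_s: 36.25
eef_pos: [425.8, 30.2, 34.6]
ee_rot: [-0.0, 0.617, 0.787, -0.0]
force: [0.2, -0.1, -1.5]
grip_width: 0.191
```

>>> move_arm --pt "0 0 0 0 0 0" --pt "0 0 0 0 0 0" --pt "0 0 0 0 0 0" --pt "0 0 0 0 0 0" --pt "0 0 0 0 0 0" --pt "0 0 0 0 0 0" --pt "0 0 0 0 0 0" --pt "0 0 0 0 0 0" --pt "0 0 0 0 0 0" --pt "0 0 0 0 0 0"

```text
time_s: 37.25
eef_pos: [425.8, 31.4, 34.7]
ee_rot: [0.0, 0.617, 0.787, 0.0]
force: [-1.2, -0.5, -1.8]
grip_width: 0.19
```

Run:
```python
from h import *
p,R,s=tool(); print(w2d(p))
go([*d2w(45,75),34]); p,im=wlook("x_w"); print(s["eef_pos"],proj(p,[*s["eef_pos"][:2],63]))
```

```text
[-110.42231351   74.88786027]
t 37.25 pos [425.8  31.4  34.7] head 1.8125 F [-1.2 -0.5 -1.8] g 16.2 tilt [ 1.e-04  0.e+00 -1.e+00]
tool shift cm [ 0.02 15.54  0.07]
[425.83958902  31.41850776  34.7110983 ] [283.17463064 309.12955324]
```

View pics/x_w.png

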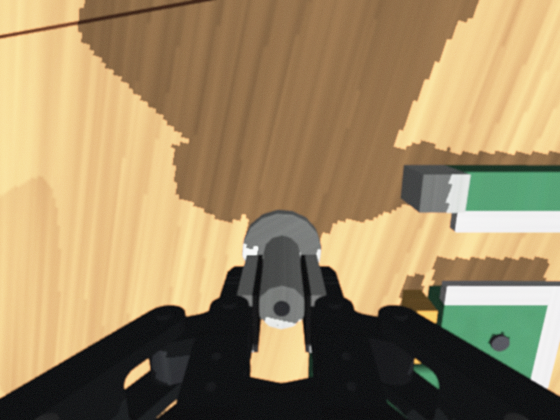

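>>> move_arm --pt "0 1.0 0 0 0 0" --pt "0 1.8 0 0 0 0" --pt "0 2.0 0 0 0 0" --pt "0 2.0 0 0 0 0" --pt "0 2.0 0 0 0 0" --pt "0 2.0 0 0 0 0" --pt "0 1.8 0 0 0 0" --pt "0 1.4 0 0 0 0" --pt "0 1.0 0 0 0 0" --pt "0 0.54 0 0 0 0"

```text
time_s: 38.3
eef_pos: [577.7, 69.0, 34.4]
ee_rot: [0.0, 0.617, 0.787, 0.0]
force: [-0.3, -0.7, -2.6]
grip_width: 0.191
```

>>> move_arm --pt "0 0 0 0 0 0" --pt "0 0 0 0 0 0" --pt "0 0 0 0 0 0" --pt "-1.0 0 0 0 0 0" --pt "-1.6 0 0 0 0 0" --pt "-1.6 0 0 0 0 0" --pt "-1.4 0 0 0 0 0" --pt "-0.8 0 0 0 0 0" --pt "-0.4 0 0 0 0 0" --pt "0 0 0 0 0 0"

```text
time_s: 39.3
eef_pos: [593.0, 2.2, 34.6]
ee_rot: [-0.0, 0.617, 0.787, 0.0]
force: [0.1, 0.0, -1.8]
grip_width: 0.192
```

Run:
```python
from h import *
p,R,s=tool(); print(w2d(p))
go([*d2w(45,-16),34])
```

```text
[44.89026387  6.38503275]
t 39.3 pos [593.    2.2  34.6] head 1.812 F [ 0.1  0.  -1.8] g 16.4 tilt [-0.e+00  1.e-04 -1.e+00]
tool shift cm [-2.24  0.01  0.06]
```

>>> move_arm --pt "-0.8 0 0 0 0 0" --pt "-0.8 0 0 0 0 0" --pt "-0.4 0 0 0 0 0" --pt "-0.2 0 0 0 0 0" --pt "0 0 0 0 0 0" --pt "0 0 0 0 0 0" --pt "0 0 0.15 0 0 0" --pt "0 0 0.13 0 0 0" --pt "0 0 0 0 0 0" --pt "0 0 0 0 0 0"

```text
time_s: 40.3
eef_pos: [598.3, -18.5, 32.1]
ee_rot: [-0.0, 0.617, 0.787, 0.0]
force: [-1.5, 0.3, 1.9]
grip_width: 0.19
```

>>> move_arm --pt "0 0 0 0 0 0" --pt "0 0 0 0 0 0" --pt "0 0 0 0 0 0" --pt "0 0 0 0 0 0" --pt "0 0 -1.0 0 0 0" --pt "0 0 -2.0 0 0 0" --pt "0 0 -2.5 0 0 0" --pt "0 0 -2.5 0 0 0" --pt "0 0 -2.5 0 0 0" --pt "0 0 -2.0 0 0 0" --grip 4.0

```text
time_s: 41.3
eef_pos: [598.5, -18.8, 159.3]
ee_rot: [0.001, 0.617, 0.787, 0.0]
force: [-0.5, -0.2, -0.5]
grip_width: 0.469
```

Run:
```python
from h import *
p,R,s=tool(); print(w2d(p))
go([527.4,264,156]); wlook("y_w",d2w(45,-16)); cv2.imwrite("pics/y_t.png",eyes.capture("top"))
```

```text
[ 45.15633159 -15.27520625]
t 41.3 pos [598.5 -18.8 159.3] head 1.8126 F [-0.5 -0.2 -0.5] g 40.1 tilt [ 2.e-03 -5.e-04 -1.e+00]
tool shift cm [29.16 -0.13  0.31]
expect z 8 [281.5 193.1]
expect z 60 [281.7 210.7]
```

View pics/y_w.png

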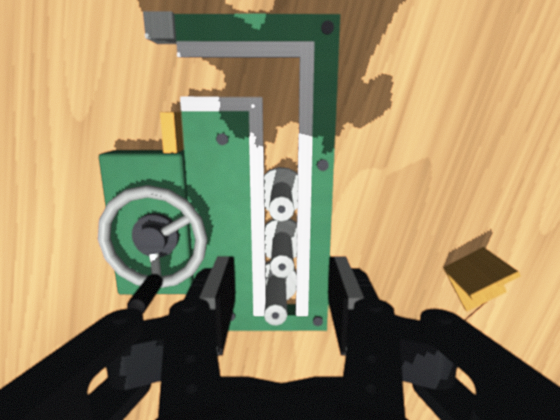

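View pics/y_t.png

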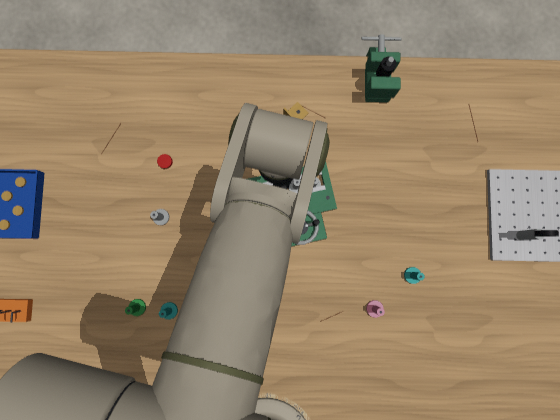

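Three are parked, with stem tops at (282,209), (282,267) and (275,315). A is still at (160,217) in the top view, so I'll go to it.

>>> move_arm --pt "2.0 0 0 0 0 0" --pt "3.5 0 0 0 0 0" --pt "3.6 0 0 0 0 0" --pt "3.6 0 0 0 0 0" --pt "3.6 0 0 0 0 0" --pt "3.6 0 0 0 0 0" --pt "3.6 0 0 0 0 0" --pt "3.0 0 0 0 0 0" --pt "1.7 -0.1 0 0 0 0" --pt "0.9 0 0 0 0 0" --grip 5.0

```text
time_s: 42.4
eef_pos: [527.0, 264.5, 156.4]
ee_rot: [-0.0, 0.616, 0.788, -0.0]
force: [-0.2, -0.3, 0.3]
grip_width: 0.587
```

>>> move_arm --pt "0 0 0 0 0 0" --pt "0 0 0 0 0 0" --pt "0 0 0 0 0 0" --pt "0 0 0 0 0 0" --pt "0 0 0 0 0 0" --pt "0 0 0 0 0 0" --pt "0 0 0 0 0 0" --pt "0 0 0 0 0 0" --pt "0 0 0 0 0 0" --pt "0 0 0 0 0 0"

```text
time_s: 43.4
eef_pos: [527.6, 263.6, 156.9]
ee_rot: [0.0, 0.617, 0.787, 0.0]
force: [-0.8, -0.7, 0.1]
grip_width: 0.587
```

Run:
```python
from h import *
go([527.4,264,31]); wlook("z_w",[527.4,264])
```

```text
t 43.4 pos [527.6 263.6 156.9] head 1.8127 F [-0.8 -0.7  0.1] g 50.1 tilt [ 0. -0. -1.]
tool shift cm [ 4.000e-02 -1.000e-02  1.259e+01]
expect z 8 [281.9 192.6]
expect z 60 [282.1 210.2]
```

View pics/z_w.png

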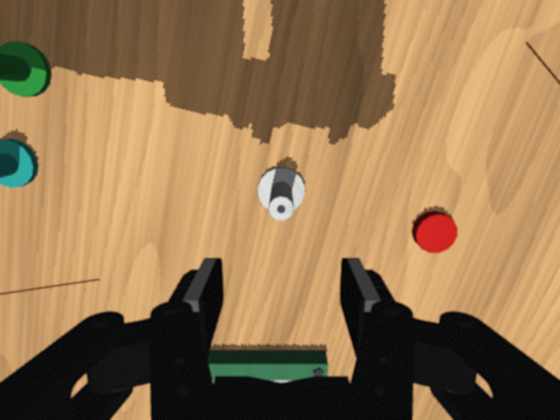

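A's stem top is at (281,208.5) and the red cap is well clear at (435,232). I'll grasp A.

>>> move_arm --pt "0.13 -0.08 2.0 0 0 0" --pt "0 0 2.5 0 0 0" --pt "0 0 2.5 0 0 0" --pt "0 0 2.5 0 0 0" --pt "0 0 2.0 0 0 0" --pt "0 0 1.0 0 0 0" --pt "0 0 0 0 0 0" --pt "0 0 0 0 0 0" --pt "0 0 0 0 0 0" --pt "0 0 0 0 0 0" --grip 5.0

```text
time_s: 44.45
eef_pos: [527.0, 264.8, 32.9]
ee_rot: [0.0, 0.617, 0.787, 0.001]
force: [-0.1, 0.3, -0.1]
grip_width: 0.586
```

>>> move_arm --pt "0 0 0 0 0 0" --pt "0 0 0 0 0 0" --pt "0 0 0 0 0 0" --pt "0 0 0 0 0 0" --pt "0 0 0 0 0 0" --pt "0 0 0 0 0 0" --pt "0 0 0 0 0 0" --pt "0 0 0 0 0 0" --pt "0 0 0 0 0 0" --pt "0 0 0 0 0 0" --grip 1.0 --newtons 60

```text
time_s: 45.45
eef_pos: [526.8, 264.7, 32.3]
ee_rot: [0.0, 0.617, 0.787, 0.0]
force: [0.1, 0.2, 5.3]
grip_width: 0.191
```

Run:
```python
from h import *
p,R,s=tool(); print(w2d(p))
go([*d2w(-110,180),34]);go([*d2w(-110,75),34]); p,im=wlook("aa_w"); print(s["eef_pos"],proj(p,[*s["eef_pos"][:2],60]));crop(im,230,200,340,340,4,"pics/aa2.png")
```

```text
[ 43.51550211 277.15591875]
t 45.45 pos [526.8 264.7  32.3] head 1.8126 F [0.1 0.2 5.3] g 16.3 tilt [ 7.e-04  2.e-04 -1.e+00]
tool shift cm [ -9.72 -15.35  -0.19]
t 45.45 pos [526.8 264.7  32.3] head 1.8126 F [0.1 0.2 5.3] g 16.3 tilt [ 7.e-04  2.e-04 -1.e+00]
tool shift cm [-20.22 -15.34  -0.19]
[526.77260472 264.70319415  32.26842556] [283.17976893 308.28418812]
```

View pics/aa2.png

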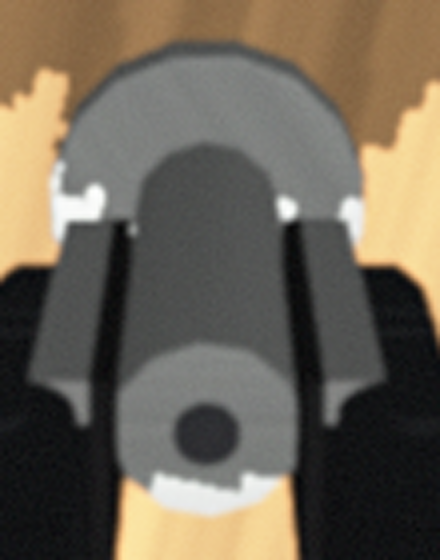

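>>> move_arm --pt "0 0 -0.3 0 0 0" --pt "-1.0 -1.6 0 0 0 0" --pt "-1.8 -2.8 0 0 0 0" --pt "-1.8 -2.8 0 0 0 0" --pt "-1.8 -2.8 0 0 0 0" --pt "-1.8 -2.8 0 0 0 0" --pt "-1.5 -2.0 0 0 0 0" --pt "-2.4 -0.54 0 0 0 0" --pt "-2.8 0 0 0 0 0" --pt "-2.5 0 0 0 0 0"

```text
time_s: 46.5
eef_pos: [418.9, 57.9, 34.8]
ee_rot: [-0.0, 0.617, 0.787, -0.0]
force: [0.7, -0.1, -1.5]
grip_width: 0.187
```

>>> move_arm --pt "-1.7 0 0 0 0 0" --pt "-1.12 0 0 0 0 0" --pt "0 0 0 0 0 0" --pt "0 0 0 0 0 0" --pt "0 0 0 0 0 0" --pt "0 0 0 0 0 0" --pt "0 0 0 0 0 0" --pt "0 0 0 0 0 0" --pt "0 0 0 0 0 0" --pt "0 0 0 0 0 0"

```text
time_s: 47.5
eef_pos: [426.0, 31.6, 34.9]
ee_rot: [-0.0, 0.617, 0.787, 0.0]
force: [0.0, 0.7, -2.3]
grip_width: 0.19
```

Run:
```python
from h import *
p,R,s=tool(); print(w2d(p))
go([*d2w(45,75),34]); p,im=wlook("bb_w"); print(s["eef_pos"],proj(p,[*s["eef_pos"][:2],63]))
```

```text
[-110.24161674   75.05961617]
t 47.5 pos [426.   31.6  34.9] head 1.8127 F [ 0.   0.7 -2.3] g 16.3 tilt [-0.  0. -1.]
tool shift cm [-0.   15.52  0.09]
[425.97381797  31.6285887   34.89897062] [283.10341178 308.78740232]
```

View pics/bb_w.png

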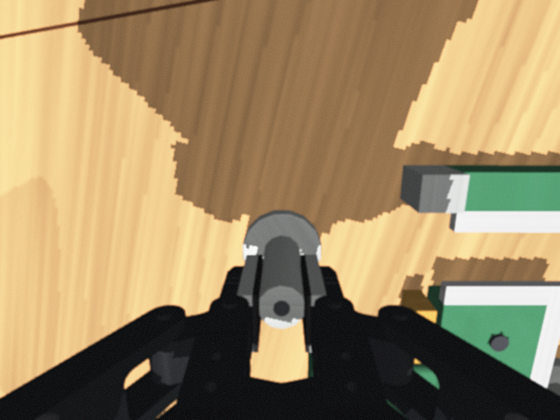

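>>> move_arm --pt "0 1.0 0 0 0 0" --pt "0 1.8 0 0 0 0" --pt "0 2.0 0 0 0 0" --pt "0 2.0 0 0 0 0" --pt "0 2.0 0 0 0 0" --pt "0 2.0 0 0 0 0" --pt "0 1.8 0 0 0 0" --pt "0 1.4 0 0 0 0" --pt "0 1.0 0 0 0 0" --pt "0 0.54 0 0 0 0"

```text
time_s: 48.55
eef_pos: [577.9, 69.1, 34.6]
ee_rot: [0.0, 0.617, 0.787, 0.0]
force: [-0.5, -0.2, -1.5]
grip_width: 0.19
```

>>> move_arm --pt "0 0 0 0 0 0" --pt "0 0 0 0 0 0" --pt "0 0 0 0 0 0" --pt "-0.6 0 0 0 0 0" --pt "-1.0 0 0 0 0 0" --pt "-1.0 0 0 0 0 0" --pt "-0.8 0 0 0 0 0" --pt "-0.5 0 0 0 0 0" --pt "-0.3 0 0 0 0 0" --pt "0 0 0 0 0 0"

```text
time_s: 49.55
eef_pos: [587.0, 27.7, 34.9]
ee_rot: [-0.0, 0.617, 0.787, 0.0]
force: [0.2, 1.1, -1.8]
grip_width: 0.194
```

Run:
```python
from h import *
p,R,s=tool(); print(w2d(p))
go([*d2w(45,26.5),34])
```

```text
[45.11538237 32.59400742]
t 49.55 pos [587.   27.7  34.9] head 1.8121 F [ 0.2  1.1 -1.8] g 16.5 tilt [-0.  0. -1.]
tool shift cm [-0.61 -0.01  0.09]
```

>>> move_arm --pt "-0.3 0 0 0 0 0" --pt "-0.3 0 0 0 0 0" --pt "0 0 0 0 0 0" --pt "0 0 0 0 0 0" --pt "0 0 0.15 0 0 0" --pt "0 0 0.13 0 0 0" --pt "0 0 0 0 0 0" --pt "0 0 0 0 0 0" --pt "0 0 0 0 0 0" --pt "0 0 0 0 0 0"

```text
time_s: 50.55
eef_pos: [588.4, 22.3, 32.3]
ee_rot: [0.0, 0.617, 0.787, 0.0]
force: [-0.1, 1.0, 2.5]
grip_width: 0.191
```

>>> move_arm --pt "0 0 0 0 0 0" --pt "0 0 0 0 0 0" --pt "0 0 0 0 0 0" --pt "0 0 0 0 0 0" --pt "0 0 -1.0 0 0 0" --pt "0 0 -2.0 0 0 0" --pt "0 0 -2.5 0 0 0" --pt "0 0 -2.5 0 0 0" --pt "0 0 -2.5 0 0 0" --pt "0 0 -2.0 0 0 0" --grip 4.0

```text
time_s: 51.55
eef_pos: [588.6, 22.2, 159.5]
ee_rot: [0.001, 0.617, 0.787, 0.0]
force: [1.1, 0.6, 0.5]
grip_width: 0.47
```

Run:
```python
from h import *
p,R,s=tool(); print(w2d(p))
go([*d2w(-55,-79),152]); wlook("cc_w",d2w(45,26.5))
```

```text
[45.40204282 26.85243348]
t 51.55 pos [588.6  22.2 159.5] head 1.8126 F [1.1 0.6 0.5] g 40.1 tilt [ 2.1e-03 -3.0e-04 -1.0e+00]
tool shift cm [-10.59 -10.04   0.74]
expect z 8 [281.2 192.7]
expect z 60 [281.3 210.1]
```

View pics/cc_w.png

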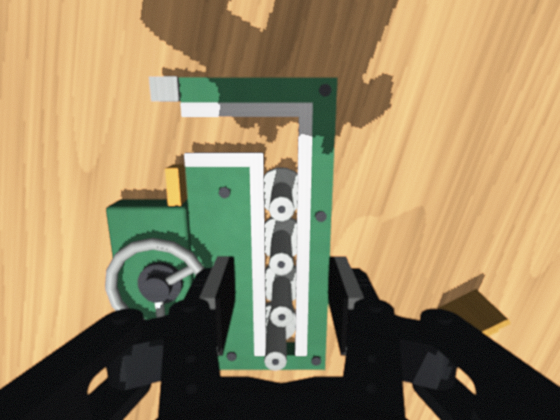

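All four are in a row in the long leg, with stem tops at (282,209), (282,264), (282,316) and (276,360). Now to the crank.

>>> move_arm --pt "-1.5 -1.4 0 0 0 0" --pt "-2.2 -2.1 0 0 0 0" --pt "-2.4 -2.3 0 0 0 0" --pt "-2.2 -2.1 0 0 0 0" --pt "-1.4 -1.3 0 0 0 0" --pt "-0.9 -0.84 0 0 0 0" --pt "0 0 0 0 0 0" --pt "0 0 0 0 0 0" --pt "0 0 0 0 0 0" --pt "0 0 0 0 0 0" --grip 3.5

```text
time_s: 52.6
eef_pos: [516.6, -104.0, 157.0]
ee_rot: [-0.0, 0.616, 0.788, 0.0]
force: [-0.3, 0.3, 0.5]
grip_width: 0.41
```

Run:
```python
from h import *
c=d2w(-55,-79); go([*c,52]); p,_=wlook("dd_w"); print(proj(p,[*c,82]))
```

```text
t 52.6 pos [ 516.6 -104.   157. ] head 1.8137 F [-0.3  0.3  0.5] g 35.0 tilt [-0.e+00  1.e-04 -1.e+00]
tool shift cm [-0.06 -0.02 10.5 ]
[282.0239562  221.48200611]
```

View pics/dd_w.png

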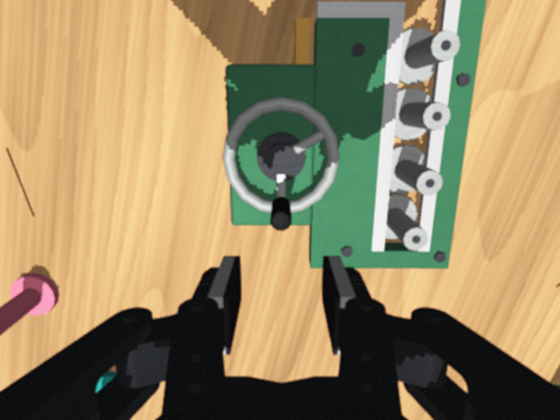

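The crank top is at (280.5,219), as expected. I'll descend and grip it.

>>> move_arm --pt "0.05 -0.07 2.0 0 0 0" --pt "0 0 2.5 0 0 0" --pt "0 0 2.5 0 0 0" --pt "0 0 1.8 0 0 0" --pt "0 0 1.2 0 0 0" --pt "0 0 0.5 0 0 0" --pt "0 0 0 0 0 0" --pt "0 0 0 0 0 0" --pt "0 0 0 0 0 0" --pt "0 0 0 0 0 0" --grip 3.5

```text
time_s: 53.65
eef_pos: [515.8, -104.6, 52.7]
ee_rot: [0.001, 0.617, 0.787, 0.0]
force: [0.6, 0.1, -0.2]
grip_width: 0.41
```

>>> move_arm --pt "0 0 0 0 0 0" --pt "0 0 0 0 0 0" --pt "0 0 0 0 0 0" --pt "0 0 0 0 0 0" --pt "0 0 0 0 0 0" --pt "0 0 0 0 0 0" --pt "0 0 0 0 0 0" --pt "0 0 0 0 0 0" --pt "0 0 0 0 0 0" --pt "0 0 0 0 0 0" --grip 0.8 --newtons 40

```text
time_s: 54.65
eef_pos: [515.6, -104.5, 52.4]
ee_rot: [0.0, 0.617, 0.787, 0.0]
force: [-0.2, 0.4, 4.6]
grip_width: 0.151
```

Run:
```python
from h import *
p,R,s=tool(); r=w2d(p)-[-55,-45]; print(r)
import pickle
pp=pickle.load(open("dd_w.pkl","rb"))
for uv in ((445,45),(437,116),(429,182.5),(415,238)): print(w2d(ray(pp,uv,60)).round(1))
go([*d2w(-55,-79),52]); wlook("ee_w")
pos=lambda t:np.array([-3.4*np.cos(t),-3.4*np.sin(t)])
for k in range(12): print(30*(k+1),(pos(np.radians(30*(k+1)))-pos(np.radians(30*k))).round(2))
```

```text
[ -0.85476109 -33.58787092]
[45.  27.7]
[ 45.2 -14.5]
[ 45.  -58.3]
[ 39.7 -98.6]
t 54.65 pos [ 515.6 -104.5   52.4] head 1.8127 F [-0.2  0.4  4.6] g 12.9 tilt [ 4.e-04 -2.e-04 -1.e+00]
tool shift cm [-0.04  0.09  0.04]
30 [ 0.46 -1.7 ]
60 [ 1.24 -1.24]
90 [ 1.7  -0.46]
120 [1.7  0.46]
150 [1.24 1.24]
180 [0.46 1.7 ]
210 [-0.46  1.7 ]
240 [-1.24  1.24]
270 [-1.7   0.46]
300 [-1.7  -0.46]
330 [-1.24 -1.24]
360 [-0.46 -1.7 ]
```

View pics/ee_w.png

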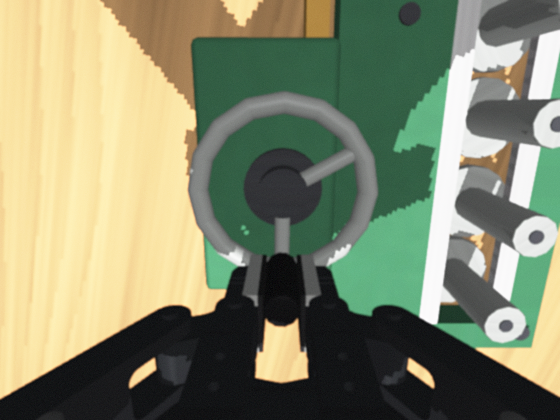

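>>> move_arm --pt "0.42 -1.62 0 0 0 0" --pt "1.24 -1.24 0 0 0 0" --pt "1.7 -0.46 0 0 0 0" --pt "1.7 0.46 0 0 0 0" --pt "1.24 1.24 0 0 0 0" --pt "0.46 1.7 0 0 0 0" --pt "-0.46 1.7 0 0 0 0" --pt "-1.24 1.24 0 0 0 0" --pt "-1.7 0.46 0 0 0 0" --pt "-1.7 -0.46 0 0 0 0"

```text
time_s: 55.7
eef_pos: [541.0, -80.9, 52.3]
ee_rot: [-0.001, 0.616, 0.788, -0.0]
force: [-11.5, 6.6, 13.4]
grip_width: 0.146
```

Run:
```python
from h import *
p,R,s=tool(); r=w2d(p)-[-55,-45]; print(np.hypot(*r),np.degrees(np.arctan2(-r[0],-r[1])),s["force"].round(1),s["grip_width"]*85.4); wlook("ff_w")
```

```text
33.88134416353318 -60.3540627262851 [-11.5   6.6  13.4] 12.488565690624858
```

View pics/ff_w.png

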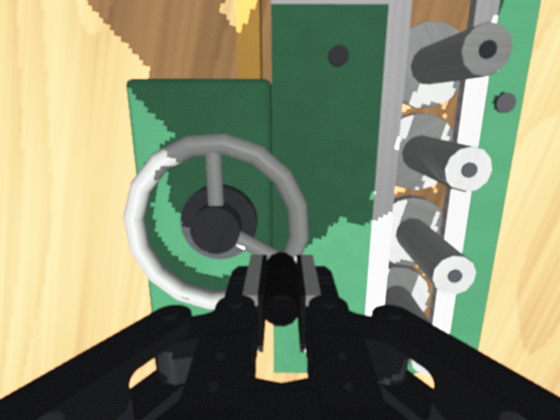

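>>> move_arm --pt "-1.24 -1.24 0 0 0 0" --pt "-0.46 -1.7 0 0 0 0" --pt "0.46 -1.7 0 0 0 0" --pt "1.24 -1.24 0 0 0 0" --pt "1.7 -0.46 0 0 0 0" --pt "1.7 0.46 0 0 0 0" --pt "1.24 1.24 0 0 0 0" --pt "0.46 1.7 0 0 0 0" --pt "-0.46 1.7 0 0 0 0" --pt "-1.24 1.24 0 0 0 0"

```text
time_s: 56.75
eef_pos: [532.9, -47.5, 52.3]
ee_rot: [-0.0, 0.616, 0.788, -0.001]
force: [-13.9, -9.3, 9.4]
grip_width: 0.148
```

Run:
```python
from h import *
p,R,s=tool(); r=w2d(p)-[-55,-45]; print(np.hypot(*r),np.degrees(np.arctan2(-r[0],-r[1])),s["force"].round(1),s["grip_width"]*85.4); wlook("gg_w")
```

```text
34.37509570153869 -120.77025328444839 [-13.9  -9.3   9.4] 12.657152998127867
```

View pics/gg_w.png

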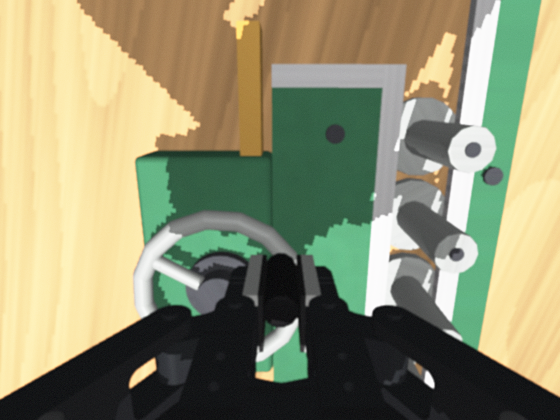

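The gate is advancing, with its tip now at (250,25). I'll continue winding.

>>> move_arm --pt "-1.7 0.46 0 0 0 0" --pt "-1.7 -0.46 0 0 0 0" --pt "-1.24 -1.24 0 0 0 0" --pt "-0.46 -1.7 0 0 0 0" --pt "0.46 -1.7 0 0 0 0" --pt "1.24 -1.24 0 0 0 0" --pt "1.7 -0.46 0 0 0 0" --pt "1.7 0.46 0 0 0 0" --pt "1.24 1.24 0 0 0 0" --pt "0.46 1.7 0 0 0 0"

```text
time_s: 57.8
eef_pos: [499.7, -38.0, 52.5]
ee_rot: [-0.0, 0.616, 0.787, -0.0]
force: [-0.8, -14.1, 2.2]
grip_width: 0.148
```

Run:
```python
from h import *
p,R,s=tool(); r=w2d(p)-[-55,-45]; print(np.hypot(*r),np.degrees(np.arctan2(-r[0],-r[1])),s["force"].round(1),s["grip_width"]*85.4)
```

```text
34.80748717976752 179.43409034448462 [ -0.8 -14.1   2.2] 12.64126717236123
```

>>> move_arm --pt "-0.46 1.7 0 0 0 0" --pt "-1.24 1.24 0 0 0 0" --pt "-1.7 0.46 0 0 0 0" --pt "-1.7 -0.46 0 0 0 0" --pt "-1.24 -1.24 0 0 0 0" --pt "-0.34 -0.82 0 0 0 0" --pt "-0.12 -0.88 0 0 0 0" --pt "0 -0.25 0 0 0 0" --pt "0 0 0 0 0 0" --pt "0 0 0 0 0 0"

```text
time_s: 58.8
eef_pos: [515.8, -104.6, 52.5]
ee_rot: [0.002, 0.617, 0.787, 0.002]
force: [11.7, 7.2, -0.9]
grip_width: 0.149
```

Run:
```python
from h import *
p,R,s=tool(); r=w2d(p)-[-55,-45]; print(np.hypot(*r),np.degrees(np.arctan2(-r[0],-r[1])),(R.T@s["force"]).round(1),s["grip_width"]*85.4); wlook("hh_w")
```

```text
33.71949965796799 1.141448593835044 [ 4.2 13.1  0.9] 12.705329823178126
```

View pics/hh_w.png

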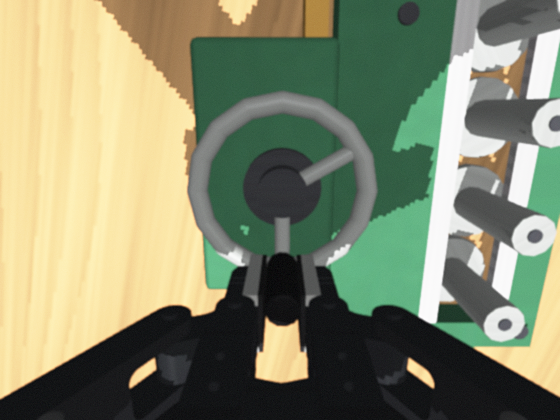

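The wheel has hit its hard stop, pushing back with 13 N. I'll release, retreat and check.

>>> move_arm --pt "0 0.05 0 0 0 0" --pt "0 0 0 0 0 0" --pt "0 0 0 0 0 0" --pt "0 0 0 0 0 0" --pt "0 0 -1.5 0 0 0" --pt "0 0 -2.5 0 0 0" --pt "0 0 -2.5 0 0 0" --pt "0 0 -2.5 0 0 0" --pt "0 0 -2.5 0 0 0" --pt "0 0 -2.0 0 0 0" --grip 3.5

```text
time_s: 59.85
eef_pos: [514.4, -105.3, 188.5]
ee_rot: [0.0, 0.617, 0.787, 0.0]
force: [-0.0, 0.5, 0.6]
grip_width: 0.41
```

>>> move_arm --pt "1.0 -1.0 -2.0 0 0 0" --pt "1.0 -2.0 -2.0 0 0 0" --pt "1.0 -2.0 -2.0 0 0 0" --pt "1.0 -2.0 -2.0 0 0 0" --pt "1.0 -2.0 -1.0 0 0 0" --pt "0 0 0 0 0 0" --pt "0 0 0 0 0 0" --pt "0 0 0 0 0 0" --pt "0 0 0 0 0 0" --pt "0 0 0 0 0 0"

```text
time_s: 60.85
eef_pos: [415.3, -78.2, 276.6]
ee_rot: [-0.001, 0.617, 0.787, -0.0]
force: [0.6, -0.0, 0.7]
grip_width: 0.413
```

Run:
```python
from h import *
go([474,-70,250]); wlook("ii_w"); t=eyes.capture("top"); cv2.imwrite("pics/ii_t.png",t); s=eyes.capture("side"); crop(s,150,150,350,300,4,"pics/ii_s.png")
```

```text
t 60.85 pos [415.3 -78.2 276.6] head 1.8127 F [ 0.6 -0.   0.7] g 35.3 tilt [-1.e-03  4.e-04 -1.e+00]
tool shift cm [-0.61  5.9   2.65]
```

View pics/ii_w.png

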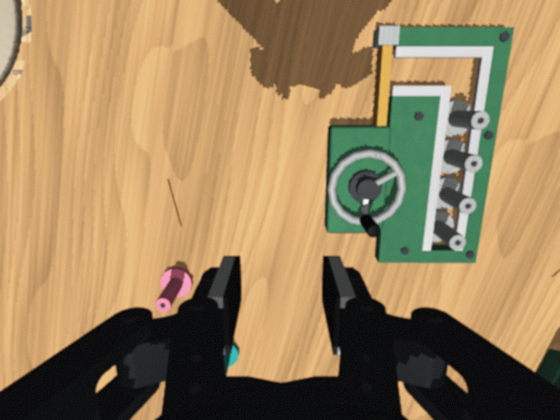

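View pics/ii_s.png

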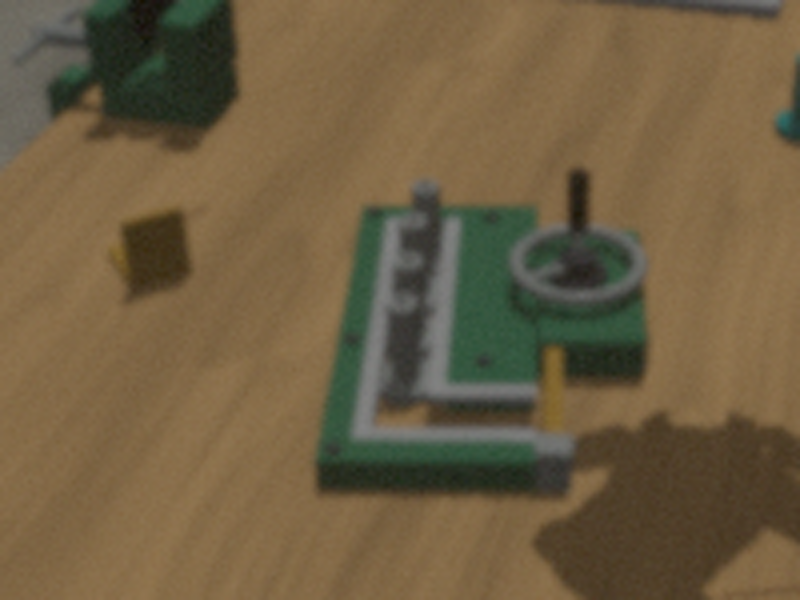

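View pics/ii_t.png

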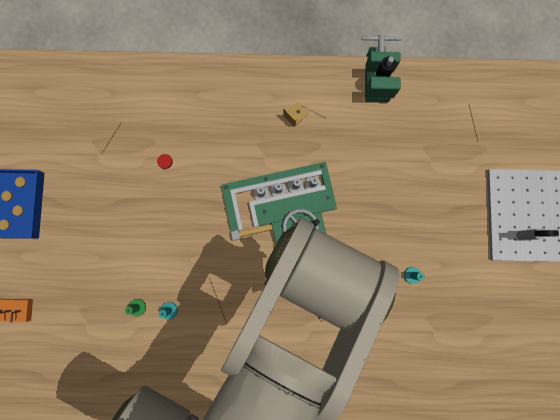

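The gate bar meets the stop at (388,45), and the four pedestals stand in the leg. One last numeric check, then I'll hand in.

Run:
```python
from h import *
import pickle
p=pickle.load(open("ii_w.pkl","rb"))
for uv in ((481,121),(473,163.5),(467,205.5),(457,244)): print(w2d(ray(p,uv,60)).round(1))
im=cv2.imread("pics/ii_w.png"); crop(im,360,15,420,75,8,"pics/jj.png")
from rig import order
print(order.finish_job())
```

```text
[46.3 26.5]
[ 44.6 -14.9]
[ 44.8 -58.7]
[  40.2 -101.5]
the job is handed in; nothing more can be done
None
```

View pics/jj.png

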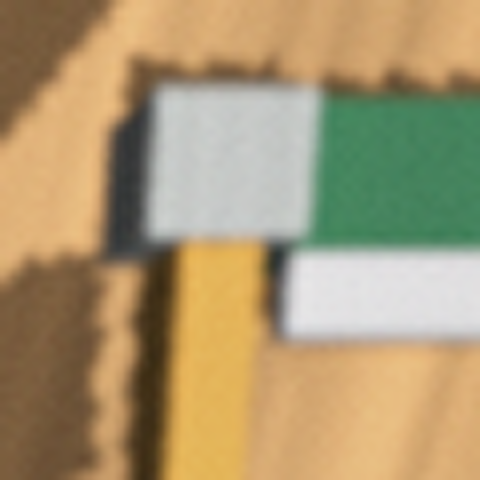

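The job is handed in, and nothing I could see at the end looked wrong; the system gave no verdict. I wound the gate fully open and parked all four steel pedestals in the long leg. I then wound the gate back against its stop and let go, finishing at about 61 s of the 210 s allowed.

- **Pedestals:** from the last wrist picture, their axes are at dock (46, 27), (45, -15), (45, -59) and (40, -101) mm, all inside the limits, and all look upright.
- **Gate:** the bar visibly touches the steel stop. The crank resisted with about 13 N when it got there.
- **Bracket and cap:** they show at the same places in the top view before and after.
- **One disagreement:** I set the first pedestal down at x = 45, but after the second went in it measured about 40. The second foot probably nudged it. It is still 7 mm inside the lower limit of 33, so I left it.
- **Handing in:** I ran the final position check in the same script that handed the job in. I looked at the close-up of the gate only afterwards, and it confirmed the contact.

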